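# Run a batch of bracelets through the vibratory finisher

### The job

Lay all the cuff bracelets flat in the white tray, carry the tray level by its orange handle and set it down on the bed of the vibratory finisher, then swing the speed lever to the red pointer and leave it there for at least three seconds. After that swing the lever fully back to its stop, and carry the tray with the bracelets level back to the middle of its blue mat. Do not disturb the other things on the bench.

Things in the scene. Friction and masses are not known exactly. Their poses are not given: they have to be found in the camera images.
- cuff1: brass cuff bracelet, a rigid C-shaped band lying flat on the brown pad (3 thick): 28 high, 52 wide over its two flat parallel sides (20 long, faces at own y = +-26), 66 long (own x -36 to +30), band 8 thick, round end at own -x, opening at own +x, 70 to 120 g. Origin: on its underside, midway between the flat sides; own z up. May be absent
- cuff2: copper cuff bracelet, a rigid C-shaped band lying flat on the brown pad (3 thick): 28 high, 52 wide over its two flat parallel sides (20 long, faces at own y = +-26), 66 long (own x -36 to +30), band 8 thick, round end at own -x, opening at own +x, 70 to 120 g. Origin: on its underside, midway between the flat sides; own z up. May be absent
- cuff3: brass cuff bracelet, a rigid C-shaped band lying flat on the brown pad (3 thick): 28 high, 52 wide over its two flat parallel sides (20 long, faces at own y = +-26), 66 long (own x -36 to +30), band 8 thick, round end at own -x, opening at own +x, 70 to 120 g. Origin: on its underside, midway between the flat sides; own z up. May be absent
- cuff4: steel-grey cuff bracelet, a rigid C-shaped band lying flat on the brown pad (3 thick): 28 high, 52 wide over its two flat parallel sides (20 long, faces at own y = +-26), 66 long (own x -36 to +30), band 8 thick, round end at own -x, opening at own +x, 70 to 120 g. Origin: on its underside, midway between the flat sides; own z up. May be absent
- tray: white open tray, 192 (own x) by 200 (own y), walls 28 high, walls and floor 4 thick, 0.3 kg; a 6 thick divider along own y parts it into two 89 x 192 halves, two bracelets each. Over the divider's middle an orange flat handle, 12 thick (own x), 90 long (own y), from 26 to 68 above the underside. Origin: centre of the underside, own z up. Starts empty on the blue mat
- mat: blue square mat, 260 x 260, 3 thick, fixed to the bench: the tray's place. Origin: centre of its underside
- finisher: grey vibratory finisher, fixed: a 225 x 233 base with a black rubber bed on top, and on its own +y side a white console (165 x 165, top 55 above the bench) with the speed lever. Origin: centre of the base's underside. It does not really shake
- bed (a point): centre of the finisher's rubber bed, on its surface, 45 above the bench; axes as the finisher's. The bed is 214 (own x) by 222 (own y) inside steel lips that stand 8 above it, so the tray, its axes along the bed's (either way round), goes in between them with 11 to spare on every side
- lever_hinge (a point): centre of the lever's upright hinge axis, 75 above the bench, above the console at (90, 155) from the finisher's origin; axes as the finisher's
- lever (a joint): angle of the speed lever (rad), which swings level about an upright axis: 0 at its stop, where it points to the finisher's own -x, growing clockwise seen from above (towards own +y) to 1.75. It stays where it is left; moving it takes about 1.5 N at the knob
- lever_knob (a point): the lever's upright round black knob, 20 thick, from 78 to 134 above the bench, 85 from the hinge axis. The point is on the knob's axis, 120 above the bench; its x axis lies along the lever and points from knob to hinge
- mark (a joint): angle of the red pointer about the same hinge axis (rad), same zero and direction as the lever: the lever is at the pointer when both read the same. Between 0.7 and 1.5; it cannot be touched
- pointer (a point): outer end of the red pointer on the console, 114 from the hinge axis, 69 above the bench; x axis towards the hinge. A thin red line runs from it to the hinge
- bench_block: bystander: dark steel block 100 x 100 x 22; origin centre of its underside
- jar: bystander: closed jar, 60 across, 50 high; origin centre of its underside
- hammer: bystander: hammer lying on the bench, 220 long; origin under its middle
Not all that is in view belongs to the job. Leave any pink look-alike of the cuff3 alone.

How it is judged (in metres and radians):
On the way, in this order (a step that is already met when the one before it is completed fails the run):
1. all the bracelets lie in the tray, the tray still down on the bench (x of cuff1 in the frame of tray between -0.094 and 0.094 m and y of cuff1 in the frame of tray between -0.098 and 0.098 m and z of cuff1 in the frame of tray between -0.002 and 0.03 m and x of cuff2 in the frame of tray between -0.094 and 0.094 m and y of cuff2 in the frame of tray between -0.098 and 0.098 m and z of cuff2 in the frame of tray between -0.002 and 0.03 m and x of cuff3 in the frame of tray between -0.094 and 0.094 m and y of cuff3 in the frame of tray between -0.098 and 0.098 m and z of cuff3 in the frame of tray between -0.002 and 0.03 m and x of cuff4 in the frame of tray between -0.094 and 0.094 m and y of cuff4 in the frame of tray between -0.098 and 0.098 m and z of cuff4 in the frame of tray between -0.002 and 0.03 m and height (world z) of tray below 0.02 m), for 0.2 s.
2. the tray with the bracelets stands flat on the finisher's bed (x of cuff1 in the frame of tray between -0.094 and 0.094 m and y of cuff1 in the frame of tray between -0.098 and 0.098 m and z of cuff1 in the frame of tray between -0.002 and 0.03 m and x of cuff2 in the frame of tray between -0.094 and 0.094 m and y of cuff2 in the frame of tray between -0.098 and 0.098 m and z of cuff2 in the frame of tray between -0.002 and 0.03 m and x of cuff3 in the frame of tray between -0.094 and 0.094 m and y of cuff3 in the frame of tray between -0.098 and 0.098 m and z of cuff3 in the frame of tray between -0.002 and 0.03 m and x of cuff4 in the frame of tray between -0.094 and 0.094 m and y of cuff4 in the frame of tray between -0.098 and 0.098 m and z of cuff4 in the frame of tray between -0.002 and 0.03 m and distance between tray and bed below 0.022 m and angle between tray's own z axis and vertical below 0.05 rad), for 0.3 s.
3. the speed lever stays at the red pointer (within 0.08 rad) for 2.8 s, the tray on the bed (all of step 2 and angle between the x axis of lever_knob and the x axis of pointer, either way round below 0.08 rad), for 2.8 s.
4. the lever is back at its stop (within 0.06 rad), the tray still on the bed (all of step 2 and value of joint lever below 0.06 rad), for 0.2 s.
At the end, for the whole second after the job is handed in: Every bracelet lies in the tray (its underside less than 30 mm above the tray's), the tray stands flat and still on the blue mat, its centre within 50 mm of the mat's, and the lever is within 0.06 rad of its stop (x of cuff1 in the frame of tray between -0.094 and 0.094 m and y of cuff1 in the frame of tray between -0.098 and 0.098 m and z of cuff1 in the frame of tray between -0.002 and 0.03 m and x of cuff2 in the frame of tray between -0.094 and 0.094 m and y of cuff2 in the frame of tray between -0.098 and 0.098 m and z of cuff2 in the frame of tray between -0.002 and 0.03 m and x of cuff3 in the frame of tray between -0.094 and 0.094 m and y of cuff3 in the frame of tray between -0.098 and 0.098 m and z of cuff3 in the frame of tray between -0.002 and 0.03 m and x of cuff4 in the frame of tray between -0.094 and 0.094 m and y of cuff4 in the frame of tray between -0.098 and 0.098 m and z of cuff4 in the frame of tray between -0.002 and 0.03 m and horizontal distance between tray and mat below 0.05 m and height (world z) of tray below 0.01 m and angle between tray's own z axis and vertical below 0.05 rad and linear speed of tray below 0.02 m/s and value of joint lever below 0.06 rad); the robot touches nothing.
It fails at once if the tray is tipped by more than 0.3 rad (angle between tray's own z axis and vertical above 0.3 rad).
It fails at once if a bystander is moved by more than 30 mm (distance of any of bench_block, jar, hammer from where it was at the start of the episode above 0.03 m).
Of cuff1, cuff2, cuff3, cuff4 only 2 to 4 are there at a start; the rules pass over those that are not, and their reading is None.
At some moment in a run one of cuff1, cuff2, cuff3, cuff4 may be knocked a few centimetres aside while the robot is not near it.
It also fails if it takes over 208 s, if anything falls off the work surface, if the arm or the gripper's body presses on something with over 40 N, if the wrist force passes 120 N, or if a joint passes its speed limit or range.

### The arm

A 6-joint arm with a two-finger parallel gripper is mounted at the origin on the work surface. World frame = base frame: x ahead of the robot, y to its left, z up, the work surface at z = 0. Lengths are in mm, angles in rad, forces in N, time in s.
With the tool pointing down it reaches from about 350 to 875 mm from the base axis. Payload 4.2 kg.
Tool frame: the origin (TCP) lies midway between the tips of the shut fingers; the grasp point (between the pads) lies grasp_offset behind it (grasp_offset is the distance from the TCP to the grasp point, in mm); x points along the fingers, y is the direction in which the jaws open and shut, and the axes are right-handed (so a half turn about x gives the same grasp; the last joint's range is limited). The gripper opens to 85 mm and grips with 20 to 120 N. Pads are 22 mm wide; open, the fingers measure 114 mm over their backs; the gripper's body (76 mm by 85 mm) begins 54 mm behind the grasp point. The pads swing forward as they close: fully open they stand 13 mm farther back than shut.
Start: joints at [-1.004, 0.385, 0.008, 0, -1.194, -0.259], TCP at [189.367, -595.6, 195.812] pointing down, gripper open.
Joint ranges: [-3.14, 3.14], [-1.21, 2.06], [-1.07, 1.41], [-3.16, 2.05], [-2.99, -0.16], [-3.1, 3.1]. Speed limits (rad/s): [2.79, 2.79, 3.14, 3.14, 3.14, 3.14].

### API

Orientations are given as a unit quaternion [x, y, z, w].
In Python, from plant import * gives the robot as it stands.
- The arm moves only by the shell command python3 -m pendant 'ROWS' [FORCE]. ROWS is JSON, a list of rows, each a list of 3 entries, a list of its own where there are three numbers: the closure, from -1 (fully open) to 1 (shut), then the shift along the world's x, y, z in mm, then the turn, a rotation vector about the world's x, y, z in degrees. In form: [[jaw, [x, y, z], [ax, ay, az]], ...]. A call has 1 to 8 rows; each row is the pose to reach, as a shift and turn from the pose commanded when the call began; what a row does not reach only later rows make up. A row lasts 1/8 s, in which the tool goes at most 62.5 mm and 10.7 degrees, less where a joint would pass 70% of its speed; a pose out of reach is approached as far as the arm can. A call with a gripper value outside its range is refused whole. The fingers move at their own pace and stop on an object; FORCE is the grip in N (left out, the last holds). Time passes only in rows, so rows that repeat a pose let the fingers close. It gives the time, the measured TCP pose, the force and the opening at its end, in the units of the state.
- observe(): the state, without advancing time (a new reading comes with each control period).
- capture(name): name is "side" or "top" or "wrist"; returns a dict with "frame" (384x512x3 uint8, red, green, blue), "range_z" (384x512 float32, mm along the optical axis (not along the pixel's ray), 0 where there is no reading), "fx", "fy", "cx", "cy" (pixels), "rvec" (rotation vector, rad) and "tvec" (3), from world to camera coordinates, as OpenCV has them; the wrist camera has in their place "mount" (4x4, takes a point from camera to tool coordinates, whose origin is the TCP and whose axes are the tool frame's). Camera axes: x right, y down, z forward; pixel columns grow to the right and rows downward; lengths in mm; the calibration is good to about 2 mm. A picture is of the moment at which its call begins: read the wrist's pose just before it.
- sign_off(): hands the job in, once; it reports no verdict.
The state is a dict: "clock": time; "qpos": joint angles; "joint_velocities": joint speeds; "joint_torque": joint torques, N m; "tcp_pos": TCP position; "tool_rot": TCP orientation; "ft_force": force on the tool from outside, world axes, zero at the start; "wrist_torque": the same for the moment, N m; "grip_width": opening from 0.0 (shut) to 1.0 (fully open).
Only numpy, scipy, OpenCV 4.12 (cv2) and the standard library are available. Lean on these libraries where they do the work, as an engineer would, in place of code of your own. Each camera call takes 0.05 s, during which the arm holds its last target.

## Working session

There is one attempt and no reset: what is moved stays moved. The work goes in short steps, Python scripts to look and compute and a shell command to move; the robot and the scene stay as the last step left them, time stands still between calls to the robot, and variables do not carry over. Pictures are saved under pics/ and viewed, and the job is handed in when it is done.

```bash
ls; mkdir -p pics; cat > h.py <<'E'
from plant import *
import numpy as np, cv2
from scipy.spatial.transform import Rotation as R
def save(c,n): cv2.imwrite('pics/'+n+'.png',c['frame'][:,:,::-1])
def ext(c,st=None):
    # returns R,t cam->world
    if 'rvec' in c:
        Rm=cv2.Rodrigues(np.array(c['rvec'],float))[0]; t=np.array(c['tvec'],float).ravel()
        return Rm.T,-Rm.T@t
    T=np.eye(4);T[:3,:3]=R.from_quat(st['tool_rot']).as_matrix();T[:3,3]=st['tcp_pos']
    M=T@np.array(c['mount']);return M[:3,:3],M[:3,3]
def cloud(c,st=None):
    Rm,t=ext(c,st);z=c['range_z'].astype(float)
    v,u=np.mgrid[:z.shape[0],:z.shape[1]]
    P=np.stack([(u-c['cx'])/c['fx']*z,(v-c['cy'])/c['fy']*z,z],-1)
    W=P@Rm.T+t; W[z<=0]=np.nan
    return W
def ray(c,uv,h,st=None):
    Rm,t=ext(c,st);uv=np.atleast_2d(uv).astype(float)
    d=np.stack([(uv[:,0]-c['cx'])/c['fx'],(uv[:,1]-c['cy'])/c['fy'],np.ones(len(uv))],-1)@Rm.T
    return t+d*((h-t[2])/d[:,2])[:,None]
E
python3 - <<'E'
from h import *
print(observe())
for n in ['side','top','wrist']:
    c=capture(n);save(c,n+'0');print(n,{k:v for k,v in c.items() if k not in('frame','range_z')}, ext(c,observe())[1])
E
```

```text
pics
{'clock': 0.0, 'qpos': array([-1.00438697e+00,  3.85527901e-01,  6.60358235e-03, -5.35022919e-04,
       -1.19399475e+00, -2.58616876e-01]), 'joint_velocities': array([ 0.00069105, -0.00070802, -0.00052184,  0.00137676, -0.00057719,
       -0.00100118]), 'joint_torque': array([-1.22135963e-03, -3.92289698e+01,  1.88395947e+01,  4.18627784e+00,
       -4.79008348e-03, -1.67787516e-05]), 'tcp_pos': array([ 189.17419432, -594.97267433,  194.72491793]), 'tool_rot': array([-0.10756497,  0.69889982,  0.10908104,  0.69862018]), 'ft_force': array([-0.36535556, -0.05965888,  0.1562796 ]), 'wrist_torque': array([-0.01507256, -0.0374698 , -0.011058  ]), 'grip_width': 1.0002241807294094}
side {'fx': 387.82076604030823, 'fy': 387.82076604030823, 'cx': 254.52173629753722, 'cy': 195.37327766611432, 'rvec': array([ 0.45985752, -2.65335209,  1.30846128]), 'tvec': array([ 573.84110692,  204.26069748, 1047.87594731])} [306.3312762  858.81423123 798.5357318 ]
top {'fx': 373.0808479176655, 'fy': 373.0808479176655, 'cx': 250.22559481585716, 'cy': 192.91998386281227, 'rvec': array([ 2.10229808, -2.1581611 ,  0.16507435]), 'tvec': array([  33.92830485,  634.34844453, 1195.14563435])} [ 429.68324026    6.8467179  1283.45144114]
wrist {'fx': 278.1989727486578, 'fy': 278.1989727486578, 'cx': 255.62762669994075, 'cy': 189.71407019895958, 'mount': array([[ 6.81525422e-04, -2.58066095e-01,  9.66127024e-01,
        -1.78463632e+02],
       [ 9.99999700e-01,  5.30773989e-04, -5.63642703e-04,
        -6.12781159e-01],
       [-3.67338023e-04,  9.66127118e-01,  2.58066380e-01,
        -6.51805237e+01],
       [ 0.00000000e+00,  0.00000000e+00,  0.00000000e+00,
         1.00000000e+00]])} [ 127.37451515 -615.76335556  373.43655729]
```

View pics/top0.png

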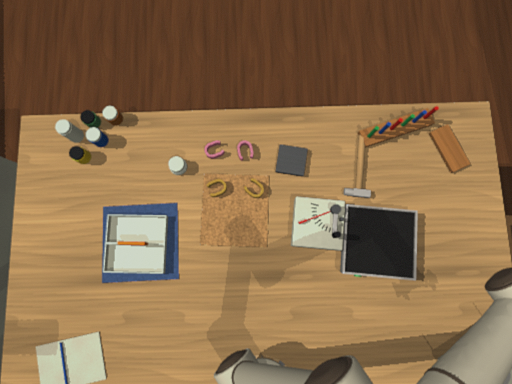

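View pics/side0.png

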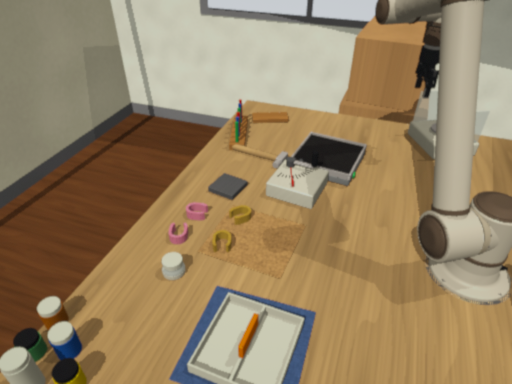

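View pics/wrist0.png

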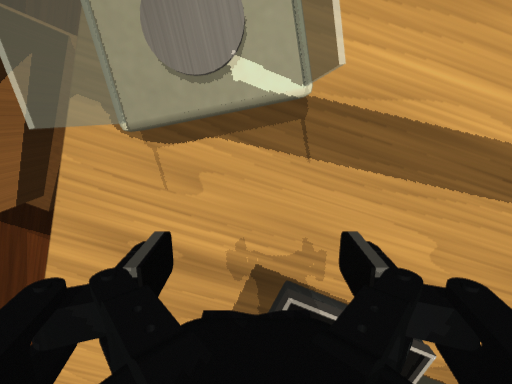

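```bash
python3 -c "
import plant
print([n for n in dir(plant) if n[0]!='_'])
try: print(plant.grasp_offset)
except Exception as e: print(e)"
```

```text
['PlanningError', 'capture', 'grasp_offset', 'observe', 'sign_off']
18.700000000000003
```

The top view shows two brass cuffs on the pad, at about (216,187) and (254,187). Two pink look-alikes sit off the pad at (215,150) and (245,150). The tray is at (136,243) on the blue mat, and the finisher is at (378,242) with its console at (318,222). Next I'll measure them.

```bash
python3 - <<'E'
from h import *
for n in ['top']:
    c=capture(n);W=cloud(c);f=c['frame']
    hsv=cv2.cvtColor(f,cv2.COLOR_RGB2HSV)
    a=f[120:290,90:440];cv2.imwrite('pics/topz.png',cv2.resize(a,(800,388),interpolation=cv2.INTER_CUBIC)[:,:,::-1])
    Z=W[...,2]
    for p in [(216,187),(180,165),(292,160),(378,242),(318,240),(110,243),(236,220),(336,209),(338,235),(150,230)]:
        print(p,f[p[1],p[0]],hsv[p[1],p[0]],np.round(W[p[1],p[0]],1))
    # cuffs
    m=((hsv[...,0]>20)&(hsv[...,0]<32)&(hsv[...,1]>120)).astype(np.uint8)
    hm=((Z>15)&(Z<45)).astype(np.uint8)
    n_,l,s,ce=cv2.connectedComponentsWithStats(hm)
    for i in range(1,n_):
        if s[i,4]>60: 
            pts=np.argwhere(l==i);w=W[pts[:,0],pts[:,1]]
            print(s[i],ce[i].round(),np.median(w,0).round(1),w.min(0).round(),w.max(0).round(),np.median(hsv[l==i],0))
c=capture('side');f=c['frame'];a=f[90:310,150:380];cv2.imwrite('pics/sidez.png',cv2.resize(a,(627,600),interpolation=cv2.INTER_CUBIC)[:,:,::-1])
E
```

```text
(216, 187) [127  96  62] [ 16 131 127] [667.3 136.6   4.3]
(180, 165) [207 216 194] [ 42  26 216] [737.9 253.4  51.6]
(292, 160) [85 84 84] [ 0  3 85] [ 752.4 -130.6   20.9]
(378, 242) [30 29 27] [20 26 30] [ 461.8 -397.9   43.4]
(318, 240) [187 185 161] [ 28  35 187] [ 473.1 -200.6   50.3]
(110, 243) [204 213 197] [ 47  19 213] [481.6 490.   32.8]
(236, 220) [141 107  68] [ 16 132 141] [549.9  68.8   6.8]
(336, 209) [81 81 79] [30  6 81] [ 569.4 -257.9   85.9]
(338, 235) [30 29 33] [128  31  33] [ 483.8 -248.5  133.5]
(150, 230) [206 215 198] [ 46  20 215] [523.3 363.9   7.4]
[ 344  107   91   90 1538] [382. 145.] [ 831.4 -422.    26.3] [ 617. -633.   15.] [ 928. -304.   45.] [ 15. 151. 147.]
[ 86 113  14  14  66] [ 95. 121.] [907.2 558.1  30.1] [895. 550.  15.] [936. 589.  44.] [ 61. 101.  52.]
[430 124  41  48 933] [450. 148.] [ 781.5 -680.1   21.8] [ 697. -743.   15.] [ 868. -619.   30.] [ 14. 160. 157.]
[ 70 126  13  15  69] [ 77. 135.] [858.4 616.4  30.4] [845. 608.  15.] [891. 644.  45.] [30. 32. 89.]
[ 94 131  14  15  69] [102. 140.] [839.1 527.2  30.4] [826. 520.  16.] [869.
[... 174 characters left out ...]
  34.8  28.9] [762.   4.  16.] [828.  60.  35.] [172.  99. 196.]
[276 144  32  32 806] [291. 159.] [ 754.9 -128.8   22.9] [ 697. -185.   15.] [811. -74.  31.] [30.  6. 84.]
[ 77 148  13  15  72] [ 85. 157.] [779.6 586.5  31.5] [766. 579.  15.] [810. 617.  45.] [ 24. 201.  94.]
[171 158  16  17  71] [181. 169.] [726.  251.8  23.6] [715. 238.  16.] [770. 291.  44.] [ 35.  25. 114.]
[207 179  20  17 132] [218. 187.] [669.1 127.1  30.7] [634. 100.  16.] [691. 165.  37.] [ 20.  165.  171.5]
[244 178  20  19 122] [255. 188.] [650.7  -1.9  31.1] [627. -27.  16.] [690.  38.  37.] [ 20. 165. 173.]
[103 214  65  59 529] [134. 243.] [478.3 413.2  29.3] [382. 303.  15.] [580. 512.  45.] [ 41.  25. 169.]
```

View pics/topz.png

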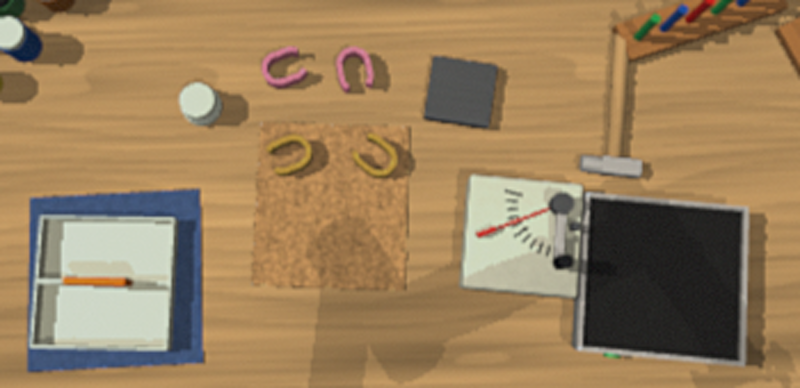

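View pics/sidez.png

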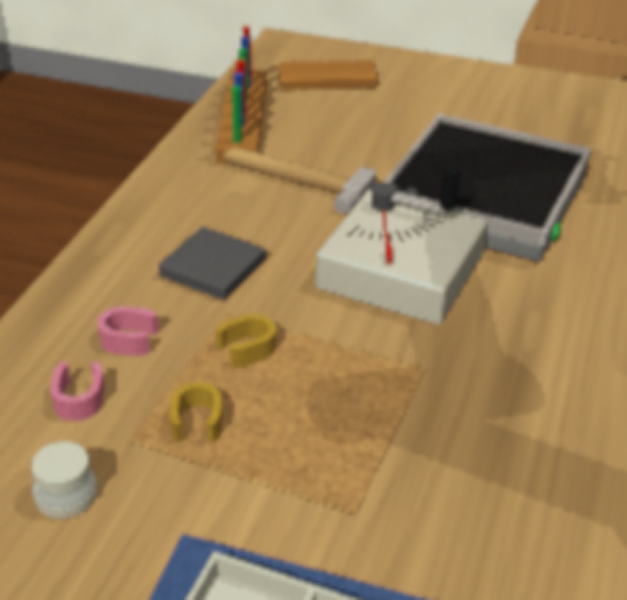

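```bash
cat > m.py <<'E'
from h import *
def brass(c,W,zlo=18,zhi=45):
    hsv=cv2.cvtColor(c['frame'],cv2.COLOR_RGB2HSV)
    m=((hsv[...,0]>=17)&(hsv[...,0]<=32)&(hsv[...,1]>120)&(W[...,2]>zlo)&(W[...,2]<zhi)).astype(np.uint8)
    n,l,s,ce=cv2.connectedComponentsWithStats(m)
    return [(l==i) for i in range(1,n) if s[i,4]>50]
def cufffit(P):
    """P Nx2 top-face points; x axis: towards opening. Use minAreaRect over candidate headings: symmetric axis from hull"""
    (cx,cy),(w,h),a=cv2.minAreaRect(P.astype(np.float32))
    a=np.radians(a); ax=np.array([np.cos(a),np.sin(a)])
    if w<h: ax=np.array([-ax[1],ax[0]]); w,h=h,w
    ctr=np.array([cx,cy])
    q=(P-ctr)@ax; p=(P-ctr)@np.array([-ax[1],ax[0]])
    # closed end: points with small |p| near the end
    s=np.median(q[np.abs(p)<10])
    if s>0: ax=-ax
    # origin: rect centre at own x=-3
    return ctr+3*ax,np.degrees(np.arctan2(ax[1],ax[0])),(w,h)
E
python3 - <<'E'
from m import *
st=observe();print(R.from_quat(st['tool_rot']).as_matrix().round(3))
c=capture('top');W=cloud(c)
for m in brass(c,W):
    vu=np.argwhere(m); P=W[m]; T=P[P[:,2]>26]
    print(vu.mean(0),len(T),cufffit(T[:,:2]), cufffit(ray(c,vu[:,::-1],31)[:,:2]))
hsv=cv2.cvtColor(c['frame'],cv2.COLOR_RGB2HSV)
def rect(m,h,n):
    n_,l,s,ce=cv2.connectedComponentsWithStats(m.astype(np.uint8));i=1+np.argmax(s[1:,4])
    P=ray(c,np.argwhere(l==i)[:,::-1],h)[:,:2];r=cv2.minAreaRect(P.astype(np.float32));print(n,r,cv2.boxPoints(r).round().tolist());return P
Z=W[...,2]
v,u=np.mgrid[:384,:512]
rect((hsv[...,0]>100)&(hsv[...,0]<125)&(hsv[...,1]>100)&(u<200)&(v>190)&(v<300)|((u>104)&(u<166)&(v>215)&(v<272)),3,'mat')
rect((hsv[...,1]<60)&(hsv[...,2]>90)&(u>95)&(u<180)&(v>200)&(v<290),31,'tray')
rect((hsv[...,0]<20)&(hsv[...,1]>180)&(u>95)&(u<180)&(v>200)&(v<290),71,'handle')
rect((hsv[...,2]<60)&(u>340)&(u<420)&(v>200)&(v<285),45,'bed')
P=rect(((hsv[...,0]<8)|(hsv[...,0]>172))&(hsv[...,1]>120)&(u>290)&(u<345)&(v>195)&(v<250),69,'ptr')
E
```

```text
[[-0.    -0.303  0.953]
 [ 0.001  0.953  0.303]
 [-1.     0.001 -0.   ]]
[161.80204778 359.98634812] 110 (array([ 734.58037056, -364.92555783]), np.float64(172.35590362548828), (178.00979614257812, 19.238895416259766)) (array([ 743.08419754, -363.96368362]), np.float64(-7.020401000976564), (184.894287109375, 25.160053253173828))
[156.69642857  84.92857143] 41 (array([779.98273801, 594.48701433]), np.float64(146.92192840576172), (50.694801330566406, 21.892290115356445)) (array([786.68129011, 590.31467972]), np.float64(-25.703979492187507), (51.15875244140625, 29.97747039794922))
[186.4015748  217.56692913] 109 (array([664.27236468, 133.70021085]), np.float64(107.74007034301758), (61.73971176147461, 52.804935455322266)) (array([663.08342385, 133.44158664]), np.float64(105.99885559082031), (62.01668167114258, 54.302799224853516))
[188.31092437 255.19327731] 109 (array([658.27025165,   4.25660861]), np.float64(48.44908142089844), (61.86838150024414, 52.54268264770508)) (array([658.51546657,   5.40728685]), np.float64(43.12649154663086), (63.58163833618164, 51.10276794433594))
mat ((484.0
[... 152 characters left out ...]
 530.0]]
tray ((478.973388671875, 410.55291748046875), (209.06033325195312, 196.0185089111328), 87.49351501464844) [[376.0, 310.0], [572.0, 302.0], [581.0, 511.0], [386.0, 519.0]]
handle ((478.1787109375, 403.7380065917969), (91.30772399902344, 6.417755126953125), 88.53276062011719) [[474.0, 358.0], [480.0, 358.0], [483.0, 449.0], [476.0, 449.0]]
bed ((463.9383544921875, -402.6581115722656), (216.98265075683594, 210.45640563964844), 82.95063781738281) [[346.0, -497.0], [555.0, -523.0], [582.0, -308.0], [373.0, -282.0]]
ptr ((535.4307861328125, -155.28994750976562), (5.1143903732299805, 35.20743179321289), 16.85500144958496) [[528.0, -139.0], [538.0, -173.0], [543.0, -171.0], [533.0, -138.0]]
```

```bash
python3 -m pendant '[[-1,[0,0,50],[0,0,0]],[-1,[450,665,50],[0,0,89]],[-1,[450,665,50],[0,0,89]],[-1,[450,665,50],[0,0,89]],[-1,[450,665,50],[0,0,89]],[-1,[450,665,50],[0,0,89]],[-1,[450,665,50],[0,0,89]],[-1,[450,665,50],[0,0,89]]]'
python3 -c "
from h import *
s=observe();print(s['tcp_pos'],s['qpos'],R.from_quat(s['tool_rot']).as_matrix().round(3))"
```

```text
clock: 1.3
tcp_pos: [435.4, -231.4, 246.2]
tool_rot: [0.514, -0.486, -0.513, -0.486]
ft_force: [0.8, -0.2, 0.3]
grip_width: 0.997
[ 435.39556467 -231.40417404  246.15964326] [-1.58412466e-01  1.22330995e-01 -2.20851989e-01  7.26158335e-05
 -1.22669042e+00  2.14208640e-01] [[ 0.001 -0.998 -0.056]
 [-0.    -0.056  0.998]
 [-1.    -0.001 -0.   ]]
```

```bash
python3 -m pendant '[[-1,[200,300,0],[0,0,13]],[-1,[200,300,0],[0,0,13]],[-1,[200,300,0],[0,0,13]],[-1,[200,300,0],[0,0,13]],[-1,[200,300,0],[0,0,13]],[-1,[200,300,0],[0,0,13]],[-1,[200,300,0],[0,0,13]],[-1,[200,300,0],[0,0,13]]]'
cat > w.py <<'E'
from m import *
import sys
st=observe();c=capture('wrist');save(c,sys.argv[1]);W=cloud(c,st)
print(st['tcp_pos'].round(1),'jaw yaw',np.degrees(np.arctan2(*R.from_quat(st['tool_rot']).as_matrix()[[1,0],1])).round(1))
for m in brass(c,W):
    vu=np.argwhere(m); P=W[m]; T=P[P[:,2]>26]
    if len(vu)<300: continue
    print(vu.mean(0).round(),np.median(T[:,2]),len(T),cufffit(T[:,:2]), cufffit(ray(c,vu[:,::-1],31,st)[:,:2]))
E
python3 w.py w1
```

```text
clock: 2.3
tcp_pos: [634.2, 66.6, 245.4]
tool_rot: [-0.564, 0.427, 0.564, 0.426]
ft_force: [-0.1, 0.2, -1.1]
grip_width: 1.0
[634.2  66.6 245.4] jaw yaw -164.1
[114. 255.] 31.240912288483116 665 (array([656.4361907 ,   6.22659028]), np.float64(49.06339645385743), (63.0473747253418, 52.00938415527344)) (array([656.47295054,   6.21931944]), np.float64(48.792381286621094), (63.129241943359375, 51.943389892578125))
[197. 224.] 31.060725102059024 558 (array([662.11995539, 135.07642308]), np.float64(109.06082153320314), (62.99235153198242, 52.07252883911133)) (array([661.95199265, 133.88976328]), np.float64(108.3788356781006), (65.68306732177734, 52.91901779174805))
```

View pics/w1.png

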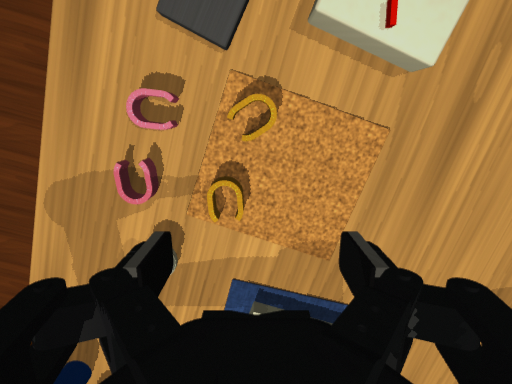

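The wrist view shows exactly two brass cuffs, at pixels (224,197) and (255,114). The pink ones are well clear at (152,108) and (136,180). First I'll pick up the nearer cuff, at (662,134).

```bash
python3 -m pendant '[[-1,[28,67,-150],[0,0,3]],[-1,[28,67,-150],[0,0,3]],[-1,[28,67,-150],[0,0,3]],[-1,[28,67,-150],[0,0,3]],[-1,[28,67,-150],[0,0,3]]]'
python3 w.py w2
```

```text
clock: 2.98
tcp_pos: [663.5, 132.7, 98.0]
tool_rot: [0.576, -0.411, -0.574, -0.412]
ft_force: [0.9, -0.1, 1.3]
grip_width: 1.004
[663.5 132.7  98. ] jaw yaw -161.2
[ 42. 321.] 31.342250802501326 2187 (array([656.60928172,   6.58568996]), np.float64(48.72936630249024), (64.40179443359375, 52.12059020996094)) (array([657.1642084 ,   7.24994442]), np.float64(48.703121185302734), (65.89576721191406, 52.06652069091797))
[186. 256.] 31.238766156664184 1428 (array([662.12829991, 135.94398144]), np.float64(110.06322860717773), (64.56765747070312, 51.57450866699219)) (array([662.44076772, 135.29448664]), np.float64(110.32098197937012), (65.75759887695312, 51.387081146240234))
```

View pics/w2.png

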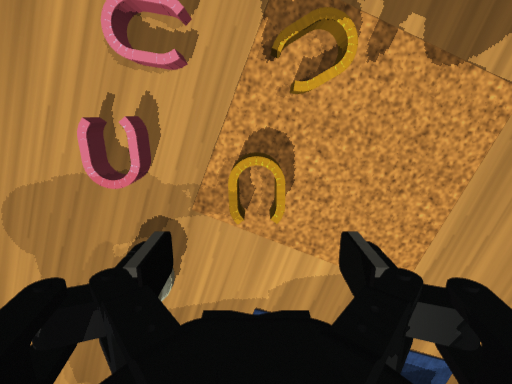

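The cuff sits between the fingers at pixel (256,186), and the fingertips are clear of the jar. I'm going down to grip it.

```bash
python3 -m pendant '[[-1,[-1,3,-50],[0,0,1.5]],[-1,[-1,3,-80],[0,0,1.5]],[-1,[-1,3,-95],[0,0,1.5]],[-1,[-1,3,-95],[0,0,1.5]],[0.2,[-1,3,-95],[0,0,1.5]],[1,[-1,3,-95],[0,0,1.5]],[1,[-1,3,-95],[0,0,1.5]],[1,[-1,3,-95],[0,0,1.5]]]' 40
python3 -m pendant '[[1,[0,0,0],[0,0,0]],[1,[0,0,0],[0,0,0]],[1,[0,0,30],[0,0,0]],[1,[0,0,60],[0,0,0]],[1,[0,0,60],[0,0,0]]]'
python3 w.py w3
```

```text
clock: 4.03
tcp_pos: [661.7, 136.9, 1.2]
tool_rot: [0.581, -0.404, -0.58, -0.404]
ft_force: [1.1, -0.4, 0.1]
grip_width: 0.147
clock: 4.65
tcp_pos: [663.6, 137.4, 64.0]
tool_rot: [0.582, -0.402, -0.579, -0.406]
ft_force: [-0.4, 0.3, -0.2]
grip_width: 0.001
[663.6 137.4  64. ] jaw yaw -159.6
[ 33. 339.] 31.2701120168239 2365 (array([656.49203189,   6.67339019]), np.float64(48.240570068359375), (64.36726379394531, 52.11703109741211)) (array([657.09116158,   7.32018271]), np.float64(48.390193939208984), (66.38764953613281, 52.10235595703125))
[190. 259.] 31.20064553783058 1889 (array([662.13667888, 135.00114826]), np.float64(108.30036354064941), (62.2441291809082, 52.20951461791992)) (array([662.36451767, 134.20106569]), np.float64(107.73048210144043), (63.83371353149414, 52.29488754272461))
```

View pics/w3.png

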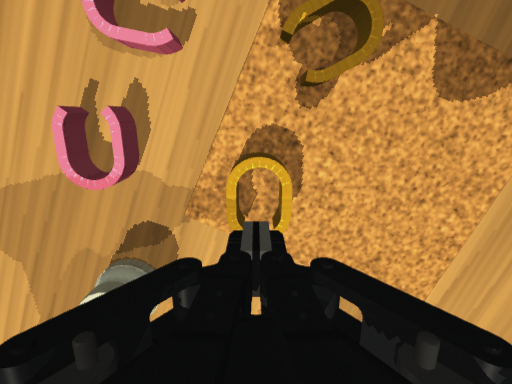

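The gripper closed fully with the cuff still on the pad, at pixel (259,190). I'll check where the fingertips really are.

```bash
python3 - <<'E'
from m import *
st=observe();c=capture('wrist');W=cloud(c,st)
for p in [(250,232),(262,232),(250,226),(262,226),(240,240),(272,240)]: print(p,W[p[1],p[0]].round(1),c['range_z'][p[1],p[0]])
for n in ['top','side']:
    c=capture(n);save(c,n+'1');W=cloud(c)
    near=(np.hypot(W[...,0]-663,W[...,1]-137)<150)&(W[...,2]>40)&(W[...,2]<140)
    P=W[near]; print(n,len(P), P[np.argsort(P[:,2])[:15]].round())
c=capture('side');cv2.imwrite('pics/sz1.png',cv2.resize(c['frame'][120:320,130:380],(750,600))[:,:,::-1])
print(observe()['tcp_pos'])
E
```

```text
(250, 232) [668.6 127.  116.2] 133.94298
(262, 232) [663.2 124.9 116.5] 133.68384
(250, 226) [668.8 126.9 109.2] 140.74881
(262, 226) [663.  125.1 108.3] 141.61166
(240, 240) [671.8 132.2 117.1] 134.08823
(272, 240) [657.3 126.9 116.9] 134.24545
top 0 []
side 208 [[717. 264.  42.]
 [717. 275.  42.]
 [718. 261.  42.]
 [720. 258.  42.]
 [716. 269.  44.]
 [717. 274.  44.]
 [717. 267.  45.]
 [719. 275.  46.]
 [743. 247.  47.]
 [743. 252.  47.]
 [719. 274.  47.]
 [736. 265.  48.]
 [752. 252.  48.]
 [726. 266.  49.]
 [749. 252.  49.]]
[660.6560937  136.42511779  59.36596334]
```

View pics/sz1.png

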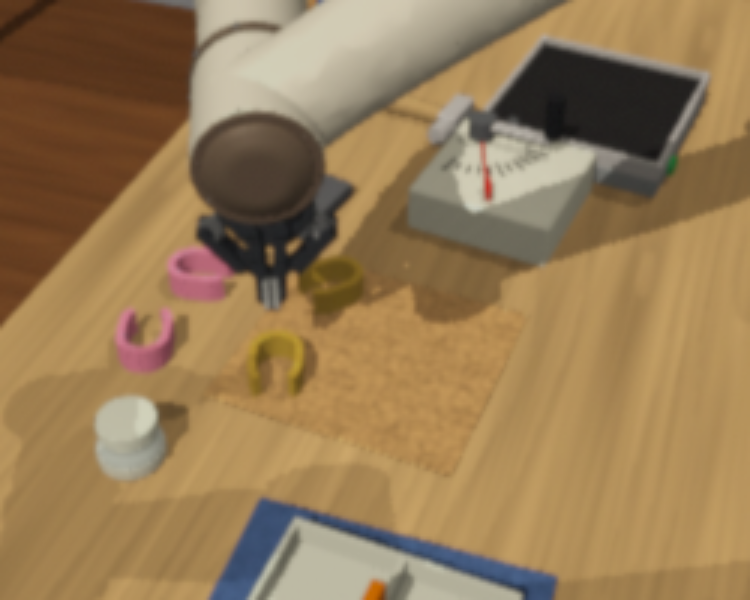

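```bash
python3 - <<'E'
from m import *
c=capture('side')
for z in [40,60,80,100,120]:
    print(z,cv2.projectPoints(np.array([[660.7,136.4,z]]),c['rvec'],c['tvec'],np.array([[c['fx'],0,c['cx']],[0,c['fy'],c['cy']],[0,0,1.]]),None)[0].ravel())
W=cloud(c);
for v in range(196,226,3): print(v,[ (W[v,u]).round().tolist() for u in (218,220,222)])
E
```

```text
40 [221.1696319  235.82383686]
60 [220.81727857 230.60264042]
80 [220.45691186 225.2627011 ]
100 [220.08825525 219.79992154]
120 [219.71101937 214.21001369]
196 [[657.0, 146.0, 190.0], [653.0, 144.0, 190.0], [643.0, 152.0, 198.0]]
199 [[658.0, 147.0, 180.0], [653.0, 144.0, 180.0], [645.0, 150.0, 186.0]]
202 [[659.0, 146.0, 170.0], [654.0, 144.0, 170.0], [646.0, 149.0, 176.0]]
205 [[666.0, 132.0, 147.0], [740.0, -33.0, 2.0], [645.0, 151.0, 168.0]]
208 [[659.0, 147.0, 151.0], [664.0, 126.0, 133.0], [649.0, 143.0, 150.0]]
211 [[658.0, 151.0, 143.0], [657.0, 140.0, 135.0], [649.0, 145.0, 141.0]]
214 [[659.0, 150.0, 132.0], [656.0, 145.0, 129.0], [650.0, 145.0, 131.0]]
217 [[661.0, 147.0, 118.0], [656.0, 145.0, 118.0], [651.0, 143.0, 118.0]]
220 [[662.0, 147.0, 108.0], [656.0, 146.0, 109.0], [650.0, 146.0, 111.0]]
223 [[711.0, 50.0, 1.0], [704.0, 50.0, 3.0], [697.0, 51.0, 6.0]]
```

Both the side and wrist views put the shut fingertips at z ≈ 103, while the reported TCP is at z ≈ 60. The real fingertips are therefore about 43 mm behind the reported TCP, which is why the jaws closed above the cuff. I'll correct for that and go down in small steps while watching the force.

```bash
python3 -m pendant '[[-1,[1,-2,0],[0,0,-1.5]],[-1,[1,-2,0],[0,0,-1.5]],[-1,[1,-2,0],[0,0,-1.5]],[-1,[1,-2,-40],[0,0,-1.5]],[-1,[1,-2,-70],[0,0,-1.5]],[-1,[1,-2,-80],[0,0,-1.5]],[-1,[1,-2,-86],[0,0,-1.5]]]'
python3 w.py w4
```

```text
clock: 5.82
tcp_pos: [663.1, 134.9, -25.0]
tool_rot: [0.575, -0.411, -0.575, -0.411]
ft_force: [0.1, 0.2, 0.7]
grip_width: 1.002
[663.1 134.9 -25. ] jaw yaw -161.1
[ 34. 386.] 31.357370809661816 2724 (array([641.3317771,  22.1741491]), np.float64(-139.20774841308594), (50.45250701904297, 11.796337127685547)) (array([642.73208679,  23.45041808]), np.float64(-138.8314971923828), (53.52965545654297, 12.17715835571289))
[242. 257.] 31.229813376100452 5157 (array([661.89602105, 135.74169971]), np.float64(110.05535697937012), (64.39430236816406, 52.28278732299805)) (array([662.35151277, 134.43408161]), np.float64(109.35357666015626), (67.26380157470703, 52.3426513671875))
```

View pics/w4.png

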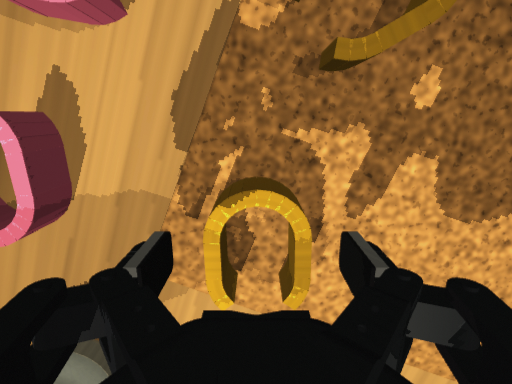

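The fingers now flank the cuff at pixel (257,242). I'll go down 10 mm more and close.

```bash
python3 -m pendant '[[-1,[-1,0,-7],[0,0,0]],[-1,[-1,0,-10],[0,0,0]],[0,[-1,0,-10],[0,0,0]],[1,[-1,0,-10],[0,0,0]],[1,[-1,0,-10],[0,0,0]],[1,[-1,0,-10],[0,0,0]],[1,[-1,0,-10],[0,0,0]],[1,[-1,0,-10],[0,0,0]]]' 40
python3 w.py w5
```

```text
clock: 6.88
tcp_pos: [662.1, 134.9, -34.3]
tool_rot: [0.575, -0.411, -0.575, -0.412]
ft_force: [-0.1, -0.6, 5.7]
grip_width: 0.63
[662.1 134.9 -34.3] jaw yaw -161.1
[ 31. 387.] 31.3414206611559 2856 (array([642.30176173,  24.37161914]), np.float64(-142.8403091430664), (46.379451751708984, 11.513331413269043)) (array([643.39763215,  25.72130435]), np.float64(-143.08271408081055), (49.508766174316406, 12.221221923828125))
[246. 256.] 31.213139483421557 5598 (array([662.42103172, 133.79833837]), np.float64(109.21155738830566), (60.0056266784668, 54.200103759765625)) (array([663.01655359, 130.82468311]), np.float64(108.91305732727051), (60.30132293701172, 53.229549407958984))
```

View pics/w5.png

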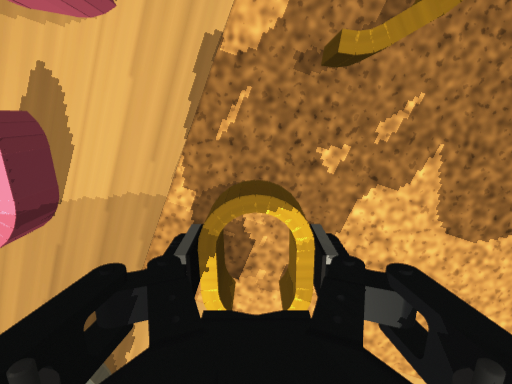

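Opening 0.63 (about 53 mm) matches the cuff's width, so it is held. I'll lift it and carry it over the tray's far half.

```bash
python3 -m pendant '[[1,[0,0,40],[0,0,0]],[1,[0,0,90],[0,0,0]],[1,[0,0,120],[0,0,10]],[1,[-140,267,120],[0,0,69.5]],[1,[-140,267,120],[0,0,69.5]],[1,[-140,267,120],[0,0,69.5]],[1,[-140,267,120],[0,0,69.5]],[1,[-140,267,120],[0,0,69.5]]]'
python3 -m pendant '[[1,[0,0,0],[0,0,0]]]'
python3 w.py w6
```

```text
clock: 7.92
tcp_pos: [519.7, 403.5, 83.8]
tool_rot: [-0.705, 0.044, 0.706, 0.043]
ft_force: [1.0, 0.2, -0.3]
grip_width: 0.632
clock: 8.05
tcp_pos: [519.3, 404.8, 83.7]
tool_rot: [-0.705, 0.044, 0.706, 0.044]
ft_force: [-0.5, -0.1, -1.3]
grip_width: 0.628
[519.3 404.8  83.7] jaw yaw -97.2
```

View pics/w6.png

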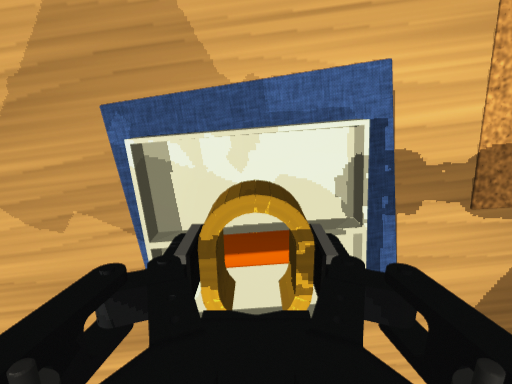

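```bash
python3 -m pendant '[[1,[2,-2,0],[0,0,6]],[1,[2,-2,0],[0,0,6]]]'
python3 - <<'E'
from m import *
st=observe();c=capture('wrist');W=cloud(c,st);hsv=cv2.cvtColor(c['frame'],cv2.COLOR_RGB2HSV)
print(st['tcp_pos'],np.degrees(np.arctan2(*R.from_quat(st['tool_rot']).as_matrix()[[1,0],1])).round(1))
m=(hsv[...,0]<14)&(hsv[...,1]>180)
P=W[m];T=P[P[:,2]>67];print(len(T),T.min(0),T.max(0),np.median(T,0))
# tray wall tops
m=(hsv[...,1]<70)&(hsv[...,2]>90)&(W[...,2]>27)&(W[...,2]<35)&(W[...,0]>350)&(W[...,0]<600)&(W[...,1]>280)
P=W[m];print(cv2.minAreaRect(P[:,:2].astype(np.float32)),np.percentile(P,[0.5,99.5],axis=0).round(1))
c=capture('top');save(c,'top2')
E
```

```text
clock: 8.35
tcp_pos: [524.0, 398.1, 84.2]
tool_rot: [-0.707, 0.011, 0.707, 0.01]
ft_force: [-0.5, -0.5, -1.0]
grip_width: 0.627
[523.96335882 398.14169884  84.19397917] -91.7
929 [472.5069284  373.4513192   67.01722538] [509.65040559 422.2963713  122.74043363] [480.37950661 398.3875572   70.98336771]
((478.78826904296875, 409.6289367675781), (201.3870391845703, 192.730224609375), 87.78417205810547) [[389.7 306.5  27.3]
 [578.2 512.   32.9]]
```

```bash
python3 -m pendant '[[1,[0,6,-40],[0,0,0]],[1,[0,6,-75],[0,0,0]],[1,[0,6,-95],[0,0,0]],[1,[0,6,-106],[0,0,0]],[1,[0,6,-110],[0,0,0]],[1,[0,6,-110],[0,0,0]]]'
python3 -m pendant '[[1,[0,0,-3],[0,0,0]],[1,[0,0,-3],[0,0,0]]]'
```

```text
clock: 9.2
tcp_pos: [524.0, 406.0, -24.6]
tool_rot: [0.707, -0.009, -0.707, -0.009]
ft_force: [-0.6, 0.1, -0.4]
grip_width: 0.631
clock: 9.45
tcp_pos: [523.7, 405.9, -27.8]
tool_rot: [0.707, -0.009, -0.707, -0.009]
ft_force: [-0.7, -0.9, -0.6]
grip_width: 0.625
```

```bash
python3 -m pendant '[[1,[0,0,-2],[0,0,0]],[1,[0,0,-2],[0,0,0]],[-0.4,[0,0,-2],[0,0,0]],[-0.4,[0,0,-2],[0,0,0]],[-1,[0,0,-2],[0,0,0]],[-1,[0,0,-2],[0,0,0]]]'
python3 -m pendant '[[-1,[0,0,20],[0,0,0]],[-1,[0,0,60],[0,0,0]],[-1,[0,0,110],[0,0,0]],[-1,[0,0,160],[0,0,0]],[-1,[0,0,170],[0,0,0]],[-1,[0,0,170],[0,0,0]]]'
python3 w.py w7
```

```text
clock: 10.2
tcp_pos: [523.6, 405.8, -30.1]
tool_rot: [0.707, -0.009, -0.707, -0.009]
ft_force: [-0.7, -0.2, 0.5]
grip_width: 1.002
clock: 10.95
tcp_pos: [523.5, 405.9, 140.4]
tool_rot: [0.707, -0.009, -0.707, -0.009]
ft_force: [-0.7, -0.3, -0.3]
grip_width: 1.0
[523.5 405.9 140.4] jaw yaw -91.5
[175. 256.] 35.23338061476335 1131 (array([522.07910263, 405.17980808]), np.float64(179.95165252685547), (63.99187088012695, 51.0328369140625)) (array([522.16963571, 405.18634254]), np.float64(-179.79604671895504), (66.6225357055664, 51.78721618652344))
```

View pics/w7.png

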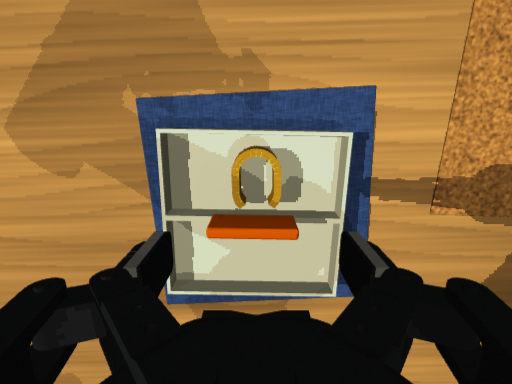

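The cuff lies flat in the far half at pixel (256,175), with its top at z ≈ 35 as expected. I'll measure the tray and mat from this view, and check the other cuff with the top camera.

```bash
cat > tr.py <<'E'
from m import *
def tray(c,W,zu=3,box=(300,640,250,560)):
    hsv=cv2.cvtColor(c['frame'],cv2.COLOR_RGB2HSV)
    inb=(W[...,0]>box[0])&(W[...,0]<box[1])&(W[...,1]>box[2])&(W[...,1]<box[3])
    m=(hsv[...,1]<70)&(hsv[...,2]>90)&(abs(W[...,2]-zu-28)<3.5)&inb
    r=cv2.minAreaRect(W[m][:,:2].astype(np.float32))
    o=(hsv[...,0]<14)&(hsv[...,1]>180)&(abs(W[...,2]-zu-68)<3)&inb
    return r,cv2.minAreaRect(W[o][:,:2].astype(np.float32)),np.median(W[o],0)
E
python3 - <<'E'
from tr import *
st=observe();c=capture('wrist');W=cloud(c,st);hsv=cv2.cvtColor(c['frame'],cv2.COLOR_RGB2HSV)
print(tray(c,W))
m=(hsv[...,0]>100)&(hsv[...,0]<125)&(hsv[...,1]>100)&(W[...,2]<12);n,l,s,ce=cv2.connectedComponentsWithStats(m.astype(np.uint8));
P=W[m&(W[...,0]>300)];print('mat',cv2.minAreaRect(P[:,:2].astype(np.float32)))
c=capture('top');W=cloud(c)
for m in brass(c,W):
    P=W[m];T=P[P[:,2]>26]
    if len(T)>60: print(cufffit(T[:,:2]))
E
```

```text
(((478.433837890625, 409.88323974609375), (200.69789123535156, 192.8709259033203), 87.48676300048828), ((479.525634765625, 409.84039306640625), (88.89628601074219, 12.079141616821289), 87.61499786376953), array([480.08948031, 409.91938122,  70.96561985]))
mat ((483.7910461425781, 400.6153564453125), (258.8295593261719, 258.6238708496094), 1.4125224351882935)
(array([ 734.77952131, -364.17460181]), np.float64(172.9304656982422), (178.67236328125, 15.66392707824707))
(array([657.67199903,   4.8479186 ]), np.float64(48.42068099975586), (61.704002380371094, 51.893470764160156))
```

```bash
python3 -m pendant '[[-1,[133,-399,-20],[0,0,-130]],[-1,[133,-399,-20],[0,0,-130]],[-1,[133,-399,-20],[0,0,-130]],[-1,[133,-399,-20],[0,0,-130]],[-1,[133,-399,-20],[0,0,-130]],[-1,[133,-399,-20],[0,0,-130]],[-1,[133,-399,-20],[0,0,-130]],[-1,[133,-399,-20],[0,0,-130]]]'
python3 w.py w8
```

```text
clock: 12.1
tcp_pos: [656.0, 2.9, 117.0]
tool_rot: [-0.508, 0.493, 0.509, 0.49]
ft_force: [0.3, 0.3, -0.3]
grip_width: 0.999
[656.    2.9 117. ] jaw yaw -178.0
[183. 259.] 31.213460565872538 1272 (array([656.68980427,   6.48156297]), np.float64(48.75994110107422), (64.24130249023438, 51.84614944458008)) (array([657.00652034,   5.94408477]), np.float64(48.83728790283203), (64.38212585449219, 52.566978454589844))
```

```bash
python3 -m pendant '[[-1,[0,3,-20],[0,0,-43]],[-1,[0,3,-40],[0,0,-43]],[-1,[0,3,-60],[0,0,-43]],[-1,[0,3,-60],[0,0,-43]],[-1,[0,3,-60],[0,0,-43]],[-1,[0,3,-60],[0,0,-43]]]'
python3 w.py w9
```

```text
clock: 12.9
tcp_pos: [656.4, 10.0, 59.5]
tool_rot: [-0.298, 0.641, 0.298, 0.641]
ft_force: [0.3, 0.6, -0.5]
grip_width: 1.003
[656.4  10.   59.5] jaw yaw 139.8
[190. 254.] 31.1995962863908 2009 (array([656.2129953 ,   6.41664289]), np.float64(48.53483200073242), (63.91558074951172, 52.00090026855469)) (array([655.70405419,   5.88293823]), np.float64(48.52003860473633), (65.42535400390625, 52.06175994873047))
```

View pics/w9.png

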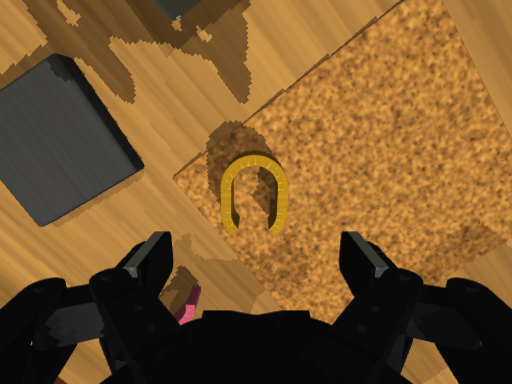

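The second cuff is centred at pixel (254,190). The nearby block and the pink cuff are clear of the fingers.

```bash
python3 -m pendant '[[-1,[0,-4,-40],[0,0,-1]],[-1,[0,-4,-70],[0,0,-1]],[-1,[0,-4,-87],[0,0,-1]],[-1,[0,-4,-94],[0,0,-1]],[-1,[0,-4,-94],[0,0,-1]],[0,[0,-4,-94],[0,0,-1]],[1,[0,-4,-94],[0,0,-1]],[1,[0,-4,-94],[0,0,-1]]]' 40
python3 -m pendant '[[1,[0,0,0],[0,0,0]],[1,[0,0,0],[0,0,0]],[1,[0,0,0],[0,0,0]],[1,[0,0,40],[0,0,0]],[1,[0,0,90],[0,0,0]],[1,[0,0,120],[0,0,0]],[1,[0,0,120],[0,0,0]]]'
```

```text
clock: 13.95
tcp_pos: [657.4, 5.9, -32.5]
tool_rot: [-0.291, 0.644, 0.291, 0.645]
ft_force: [-1.2, 0.3, 5.7]
grip_width: 0.626
clock: 14.82
tcp_pos: [658.5, 6.1, 89.1]
tool_rot: [-0.292, 0.642, 0.291, 0.647]
ft_force: [-0.0, -0.2, -1.0]
grip_width: 0.624
```

```bash
python3 -m pendant '[[1,[-227,406,0],[0,0,-51]],[1,[-227,406,0],[0,0,-51]],[1,[-227,406,0],[0,0,-51]],[1,[-227,406,0],[0,0,-51]],[1,[-227,406,0],[0,0,-51]],[1,[-227,406,0],[0,0,-51]],[1,[-227,406,0],[0,0,-51]],[1,[-227,406,0],[0,0,-51]]]'
python3 -m pendant '[[1,[0,0,0],[0,0,0]],[1,[0,0,0],[0,0,0]]]'
python3 w.py w10
```

```text
clock: 15.82
tcp_pos: [427.4, 413.0, 84.2]
tool_rot: [0.014, 0.708, -0.015, 0.706]
ft_force: [-0.1, 1.2, -0.8]
grip_width: 0.623
clock: 16.08
tcp_pos: [428.9, 410.8, 84.4]
tool_rot: [0.014, 0.708, -0.016, 0.706]
ft_force: [-0.1, -0.4, -1.4]
grip_width: 0.625
[428.9 410.8  84.4] jaw yaw 87.6
[301. 256.] 34.71869841268369 645 (array([527.44063675, 402.47036749]), np.float64(-91.09651947021486), (46.94632339477539, 43.24223327636719)) (array([530.00618146, 402.57783266]), np.float64(-92.25936126708986), (47.64842987060547, 43.01317596435547))
```

View pics/w10.png

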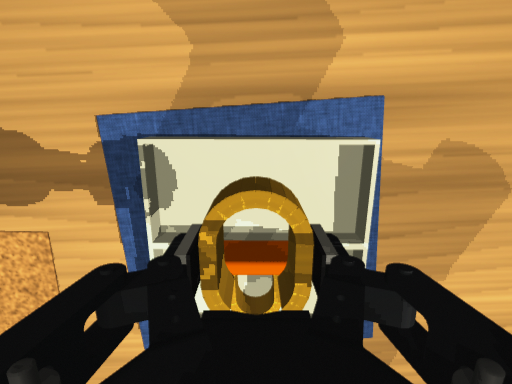

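```bash
python3 -m pendant '[[1,[1,0,-40],[0,0,0]],[1,[1,0,-75],[0,0,0]],[1,[1,0,-95],[0,0,0]],[1,[1,0,-106],[0,0,0]],[1,[1,0,-110],[0,0,0]],[1,[1,0,-113],[0,0,0]],[1,[1,0,-113],[0,0,0]]]'
python3 -m pendant '[[-0.4,[0,0,0],[0,0,0]],[-0.4,[0,0,0],[0,0,0]],[-1,[0,0,0],[0,0,0]],[-1,[0,0,0],[0,0,0]]]'
python3 -m pendant '[[-1,[0,0,20],[0,0,0]],[-1,[0,0,60],[0,0,0]],[-1,[0,0,110],[0,0,0]],[-1,[0,0,160],[0,0,0]],[-1,[0,0,170],[0,0,0]],[-1,[0,0,170],[0,0,0]]]'
python3 w.py w11
python3 - <<'E'
from tr import *
st=observe();c=capture('wrist');print(tray(c,cloud(c,st)))
c=capture('top');save(c,'top3')
E
```

```text
clock: 17.0
tcp_pos: [430.8, 412.0, -26.6]
tool_rot: [0.015, 0.707, -0.014, 0.707]
ft_force: [0.2, -0.3, -0.4]
grip_width: 0.627
clock: 17.5
tcp_pos: [430.6, 411.8, -27.1]
tool_rot: [0.015, 0.707, -0.015, 0.707]
ft_force: [0.1, 0.4, -0.1]
grip_width: 0.999
clock: 18.25
tcp_pos: [430.5, 411.8, 143.3]
tool_rot: [0.015, 0.707, -0.014, 0.707]
ft_force: [-0.3, 0.7, -0.9]
grip_width: 0.999
[430.5 411.8 143.3] jaw yaw 87.6
[173. 256.] 35.21702792640846 1118 (array([431.00303711, 411.32801207]), np.float64(-3.7052078247070344), (63.833946228027344, 52.31682205200195)) (array([431.23442194, 411.37057617]), np.float64(-3.696014404296874), (66.16431427001953, 53.058433532714844))
[265. 253.] 35.07242105018469 874 (array([524.69292462, 404.58251865]), np.float64(178.79460906982422), (57.71966552734375, 52.100040435791016)) (array([527.66418903, 404.35881222]), np.float64(177.60115814208984), (56.9433708190918, 53.21818542480469))
(((478.6170654296875, 409.7344665527344), (201.27821350097656, 192.78701782226562), 87.48682403564453), ((477.2750549316406, 409.7025451660156), (87.6269302368164, 11.324434280395508), 87.43482208251953), array([474.25846756, 398.26396813,  70.55203055]))
```

View pics/w11.png

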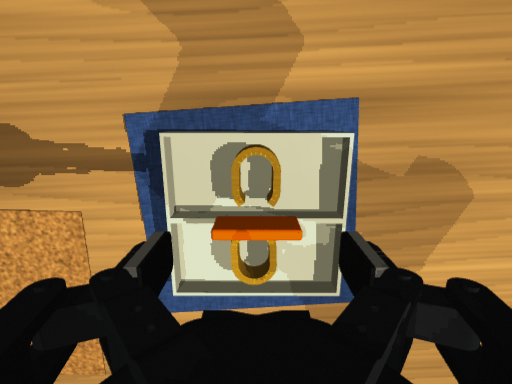

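View pics/top3.png

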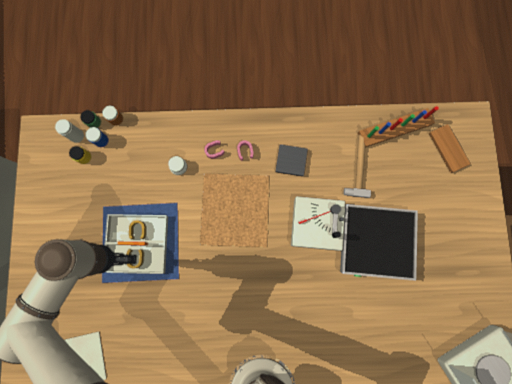

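Both cuffs lie flat in the tray, at pixels (256,173) and (253,265), and the pad is empty. Next is the handle, at (478.5,409.7), which needs the jaws turned by 90°.

```bash
python3 -m pendant '[[-1,[48,-2,0],[0,0,90]],[-1,[48,-2,0],[0,0,90]],[-1,[48,-2,0],[0,0,90]],[-1,[48,-2,0],[0,0,90]],[-1,[48,-2,0],[0,0,90]],[-1,[48,-2,0],[0,0,90]],[-1,[48,-2,0],[0,0,90]],[-1,[48,-2,0],[0,0,90]]]'
python3 -m pendant '[[-1,[0,0,-60],[0,0,4]],[-1,[0,0,-80],[0,0,4]],[-1,[0,0,-80],[0,0,4]]]'
python3 w.py w12
python3 - <<'E'
from tr import *
st=observe();c=capture('wrist');print(tray(c,cloud(c,st)))
E
```

```text
clock: 19.4
tcp_pos: [478.0, 409.0, 140.7]
tool_rot: [-0.473, 0.527, 0.472, 0.525]
ft_force: [-0.4, 0.8, 1.1]
grip_width: 1.0
clock: 19.77
tcp_pos: [477.2, 407.8, 59.1]
tool_rot: [-0.49, 0.513, 0.489, 0.508]
ft_force: [-0.8, 0.1, 0.5]
grip_width: 0.999
[477.2 407.8  59.1] jaw yaw 177.5
[202. 192.] 35.014094336915264 2458 (array([521.58098447, 404.59890139]), np.float64(179.5029449462891), (64.25833129882812, 52.45774459838867)) (array([521.94542167, 404.42691407]), np.float64(-179.67542493343353), (66.45592498779297, 56.18227767944336))
[205. 321.] 35.02383760253858 2446 (array([431.53848567, 411.1797316 ]), np.float64(-2.4093399047851642), (64.19478607177734, 52.563819885253906)) (array([431.03720646, 411.0197489 ]), np.float64(-2.4900283813476642), (66.36273956298828, 56.36001968383789))
(((478.5030517578125, 409.76861572265625), (200.3362274169922, 193.2081298828125), 87.55789184570312), ((478.3758239746094, 409.1324768066406), (88.63870239257812, 11.614879608154297), 87.13892364501953), array([476.15441519, 391.62247893,  70.65916666]))
```

View pics/w12.png

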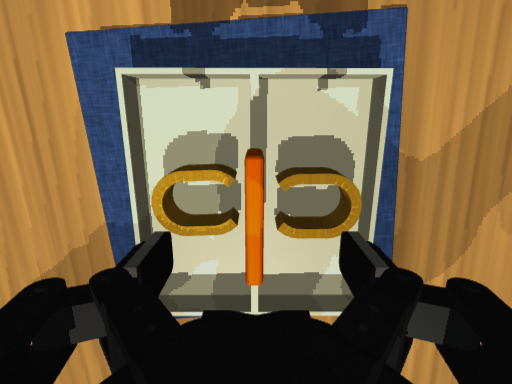

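```bash
python3 -m pendant '[[-1,[1,2,-30],[0,0,0]],[-1,[1,2,-55],[0,0,0]],[-1,[1,2,-62],[0,0,0]],[-1,[1,2,-62],[0,0,0]],[1,[1,2,-62],[0,0,0]],[1,[1,2,-62],[0,0,0]],[1,[1,2,-62],[0,0,0]],[1,[1,2,-62],[0,0,0]]]' 90
python3 -m pendant '[[1,[0,0,0],[0,0,0]],[1,[0,0,0],[0,0,0]],[1,[0,0,0],[0,0,0]],[1,[0,0,0],[0,0,0]]]'
python3 w.py w13
```

```text
clock: 20.88
tcp_pos: [479.4, 411.8, 1.1]
tool_rot: [-0.489, 0.511, 0.489, 0.511]
ft_force: [-5.3, 1.3, 3.7]
grip_width: 0.143
clock: 21.38
tcp_pos: [479.6, 411.9, 1.2]
tool_rot: [-0.489, 0.51, 0.489, 0.511]
ft_force: [-3.2, 0.7, 6.2]
grip_width: 0.131
[479.6 411.9   1.2] jaw yaw 177.6
[218. 165.] 34.940917180666304 3814 (array([523.01682422, 403.38557197]), np.float64(177.78731536865234), (63.88511657714844, 50.157291412353516)) (array([523.37514891, 403.19874047]), np.float64(179.0030975341797), (67.5870361328125, 54.60600280761719))
[220. 353.] 34.9553105849771 3749 (array([433.11418006, 408.42467239]), np.float64(-6.86383819580078), (65.58972930908203, 49.021183013916016)) (array([432.50889271, 408.37615968]), np.float64(-7.489273071289063), (69.8212890625, 53.098026275634766))
```

View pics/w13.png

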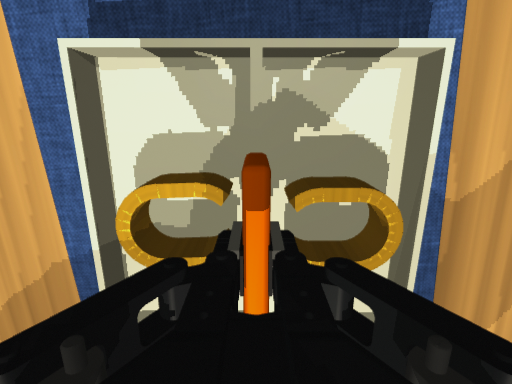

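Opening 0.13 (about 11 mm) matches the handle thickness. I'll lift slightly, check the tilt, and refine the bed position from the top view.

```bash
python3 -m pendant '[[1,[0,0,8],[0,0,0]],[1,[0,0,16],[0,0,0]],[1,[0,0,28],[0,0,0]],[1,[0,0,28],[0,0,0]],[1,[0,0,28],[0,0,0]]]'
cat > bed.py <<'E'
from h import *
def bed(c,W,st=None):
    hsv=cv2.cvtColor(c['frame'],cv2.COLOR_RGB2HSV)
    inb=(W[...,0]>300)&(W[...,0]<640)&(W[...,1]<-270)&(W[...,1]>-560)
    lip=inb&(W[...,2]>40)&(W[...,2]<60)
    d=lip&(hsv[...,2]<60)
    n,l,s,ce=cv2.connectedComponentsWithStats(d.astype(np.uint8));d=l==1+np.argmax(s[1:,4])
    n,l,s,ce=cv2.connectedComponentsWithStats(lip.astype(np.uint8));lp=l==1+np.argmax(s[1:,4])
    q=ray(c,np.argwhere(lp)[:,::-1],53,st)
    return [cv2.minAreaRect(P[:,:2].astype(np.float32)) for P in (ray(c,np.argwhere(d)[:,::-1],45,st),W[lp],q)]
if __name__=='__main__':
    for n in('top','side'):
        c=capture(n);W=cloud(c);print(n,bed(c,W))
    c=capture('top');print(c['frame'][235:250:2,415:421].tolist())
E
python3 bed.py
python3 - <<'E'
from h import *
# pointer/hinge: red pixels in top & side on z=69 plane
for n in('top','side'):
    c=capture(n);hsv=cv2.cvtColor(c['frame'],cv2.COLOR_RGB2HSV);W=cloud(c)
    m=((hsv[...,0]<8)|(hsv[...,0]>172))&(hsv[...,1]>110)&(W[...,0]>420)&(W[...,0]<620)&(W[...,1]<-90)&(W[...,1]>-300)
    P=ray(c,np.argwhere(m)[:,::-1],69)[:,:2]
    if not len(P):continue
    vx,vy,x0,y0=cv2.fitLine(P.astype(np.float32),cv2.DIST_L2,0,.01,.01).ravel()
    print(n,len(P),P[P[:,1].argmax()],P[P[:,1].argmin()],np.degrees(np.arctan2(vy,vx)),x0,y0)
    cv2.imwrite('pics/con_%s.png'%n,cv2.resize(c['frame'][185:260,285:350] if n=='top' else c['frame'][140:220,255:345],(700,600))[:,:,::-1])
E
python3 w.py w14
```

```text
clock: 22.05
tcp_pos: [479.4, 411.6, 28.7]
tool_rot: [-0.489, 0.511, 0.489, 0.511]
ft_force: [0.1, -0.4, -4.9]
grip_width: 0.13
top [((463.83502197265625, -402.8403625488281), (216.3135223388672, 209.60897827148438), 83.17777252197266), ((471.9632568359375, -388.99652099609375), (266.126953125, 236.6405792236328), 83.11442565917969), ((471.92889404296875, -388.10552978515625), (265.0279846191406, 236.36886596679688), 83.14936828613281)]
side [((462.3634338378906, -406.7356872558594), (200.15733337402344, 206.57313537597656), 83.11038208007812), ((460.6470947265625, -395.0035095214844), (249.6685028076172, 227.8793182373047), 83.65528869628906), ((460.15423583984375, -389.66192626953125), (256.07861328125, 229.78445434570312), 83.18677520751953)]
[[[166, 161, 151], [176, 169, 157], [132, 111, 86], [118, 92, 60], [120, 95, 64], [123, 98, 66]], [[165, 161, 152], [176, 168, 157], [131, 111, 86], [117, 92, 58], [121, 96, 62], [121, 96, 63]], [[177, 172, 163], [177, 170, 157], [137, 116, 89], [125, 98, 64], [125, 99, 65], [125, 100, 66]], [[177, 173, 164], [178, 170, 158], [137, 116, 91], 
[... 468 characters left out ...]
[ 562.26110249 -235.0283272 ] -71.29886 544.0957 -179.7486
side 19 [ 527.73143198 -128.73049744] [ 545.68086714 -182.21062977] -70.22188 533.9738 -153.6135
[479.4 411.5  28.4] jaw yaw 177.5
[232. 170.] 40.198667694421346 695 (array([528.95274058, 417.58737979]), np.float64(145.49557113647464), (49.50735855102539, 19.671350479125977)) (array([532.46696767, 421.76952532]), np.float64(145.33518981933594), (53.18684387207031, 25.22478485107422))
[235. 345.] 40.22248994106792 737 (array([429.43987616, 423.51170882]), np.float64(26.536245346069336), (52.33341979980469, 20.88420295715332)) (array([426.11958989, 428.35203876]), np.float64(24.757495880126953), (56.423133850097656, 25.26280403137207))
```

View pics/con_top.png

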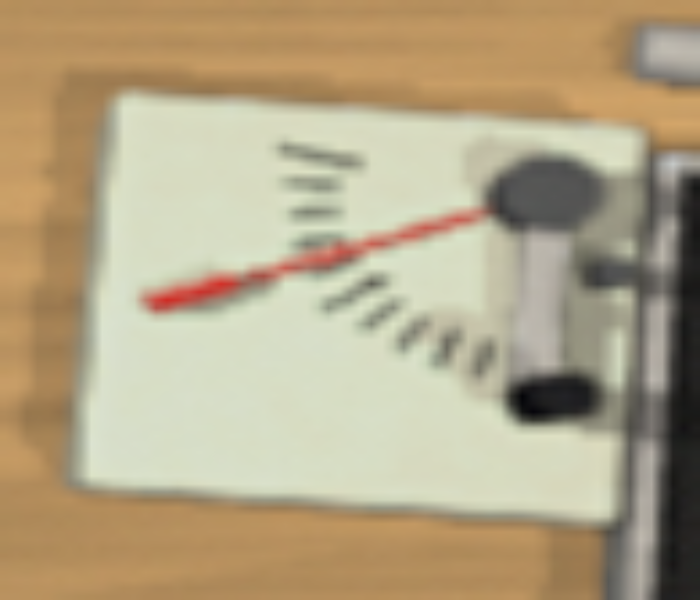

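View pics/con_side.png

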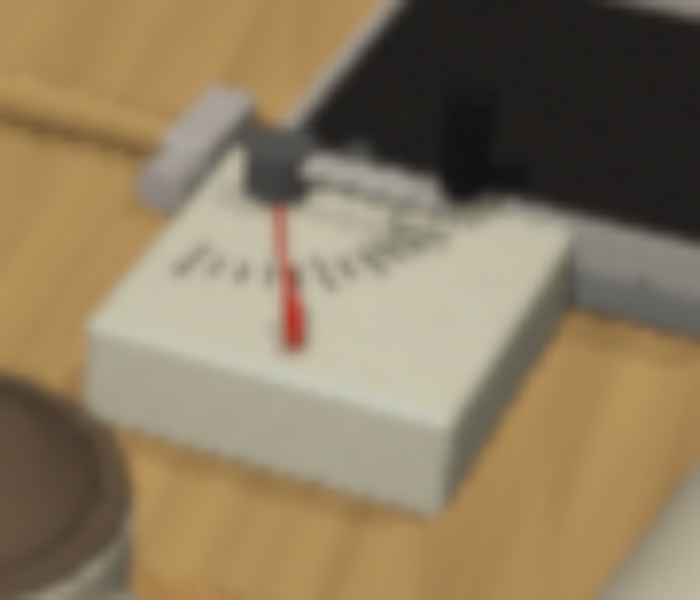

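View pics/w14.png

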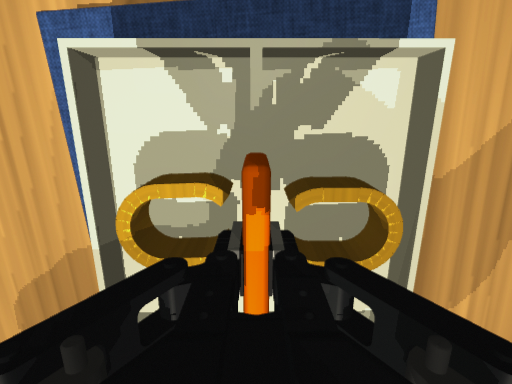

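Lifted and level. Pointer line from the top view: 108.7° world, so the lever target is about 1.12 rad. I'll raise the tray above knob height and carry it across.

```bash
python3 -m pendant '[[1,[0,0,20],[0,0,0]],[1,[0,0,50],[0,0,0]],[1,[0,0,80],[0,0,0]],[1,[0,0,110],[0,0,0]],[1,[0,-10,135],[0,0,0]],[1,[0,-30,145],[0,0,0]],[1,[0,-60,145],[0,0,0]],[1,[0,-100,145],[0,0,0]]]'
python3 -m pendant '[[1,[0,-40,0],[0,0,0]],[1,[0,-80,0],[0,0,0]],[1,[0,-120,0],[0,0,0]],[1,[0,-160,0],[0,0,0]],[1,[0,-200,0],[0,0,0]],[1,[0,-240,0],[0,0,0]],[1,[0,-280,0],[0,0,0]],[1,[0,-320,0],[0,0,0]]]'
python3 -m pendant '[[1,[-2,-40,0],[0,0,-0.5]],[1,[-4,-80,0],[0,0,-1]],[1,[-6,-120,0],[0,0,-1.5]],[1,[-8,-160,0],[0,0,-2]],[1,[-10,-200,0],[0,0,-2.5]],[1,[-12,-240,0],[0,0,-3]],[1,[-13,-275,0],[0,0,-3.5]],[1,[-14,-310,0],[0,0,-4]]]'
python3 -m pendant '[[1,[0,-30,0],[0,0,0]],[1,[-1,-55,0],[0,0,0]],[1,[-1,-73,0],[0,0,-0.5]],[1,[-1,-83,0],[0,0,-0.5]],[1,[-1,-83,0],[0,0,-0.5]],[1,[-1,-83,0],[0,0,-0.5]]]'
python3 w.py w15;python3 bed.py; python3 - <<'E'
from h import *
for n in('side','top'):
    c=capture(n);save(c,n+'4')
E
```

```text
clock: 23.35
tcp_pos: [478.7, 309.9, 172.8]
tool_rot: [-0.489, 0.511, 0.489, 0.51]
ft_force: [0.6, 1.0, -4.4]
grip_width: 0.127
clock: 24.35
tcp_pos: [477.9, -10.3, 173.1]
tool_rot: [-0.489, 0.511, 0.489, 0.51]
ft_force: [0.8, 0.3, -4.5]
grip_width: 0.131
clock: 25.35
tcp_pos: [463.7, -319.3, 172.8]
tool_rot: [-0.47, 0.528, 0.472, 0.527]
ft_force: [0.9, 0.3, -4.1]
grip_width: 0.124
clock: 26.1
tcp_pos: [464.5, -400.5, 173.7]
tool_rot: [-0.469, 0.529, 0.469, 0.529]
ft_force: [-0.3, -1.2, -4.6]
grip_width: 0.122
[ 464.5 -400.5  173.7] jaw yaw 173.1
[224.  44.] 26.31830600420767 126 (array([ 733.77024592, -365.81918636]), np.float64(170.98833465576172), (109.0762710571289, 10.092626571655273)) (array([ 735.97775935, -371.09389285]), np.float64(-8.149765014648443), (109.27931213378906, 23.410911560058594))
top [((516.0863647460938, -310.04046630859375), (24.58372688293457, 106.64530944824219), 80.47466278076172), ((512.8705444335938, -301.1024475097656), (180.42715454101562, 61.85576248168945), 0.03906475752592087), ((512.928955078125, -300.31854248046875), (60.097225189208984, 180.55012
[... 351 characters left out ...]
101], [127, 121, 104], [131, 125, 110], [136, 129, 112], [139, 133, 115], [142, 137, 117]], [[62, 61, 52], [85, 80, 70], [98, 94, 81], [112, 108, 93], [119, 114, 98], [127, 122, 105]], [[30, 26, 24], [31, 27, 23], [30, 28, 26], [35, 32, 27], [45, 41, 37], [66, 63, 55]], [[32, 27, 25], [33, 28, 23], [33, 30, 23], [32, 27, 22], [31, 27, 24], [32, 29, 26]], [[32, 30, 24], [31, 25, 20], [31, 27, 23], [32, 28, 25], [29, 27, 22], [33, 28, 25]], [[24, 28, 28], [32, 30, 26], [35, 32, 28], [34, 31, 26], [32, 28, 26], [33, 29, 24]], [[23, 24, 20], [25, 25, 27], [32, 31, 30], [34, 33, 27], [35, 32, 28], [35, 30, 28]], [[16, 15, 18], [19, 19, 22], [22, 21, 23], [18, 16, 20], [29, 28, 28], [26, 23, 24]]]
```

View pics/w15.png

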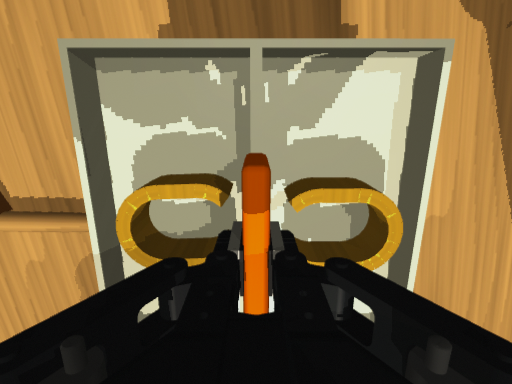

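View pics/side4.png

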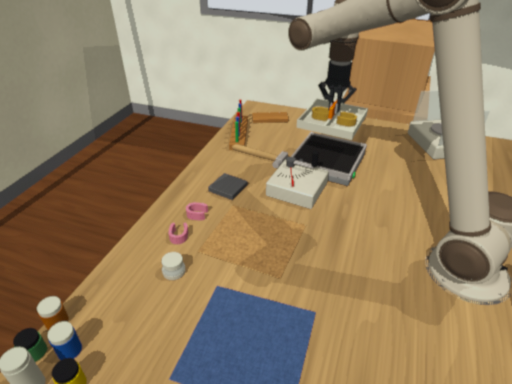

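View pics/top4.png

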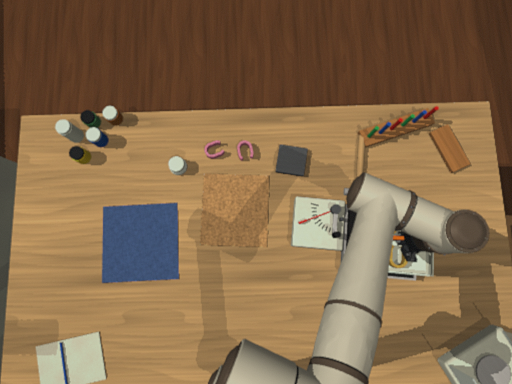

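```bash
python3 - <<'E'
from tr import *
st=observe();c=capture('wrist');W=cloud(c,st);print(st['tcp_pos'])
m=(abs(W[...,2]-203.5)<3.5)&(W[...,1]<-250)
hsv=cv2.cvtColor(c['frame'],cv2.COLOR_RGB2HSV);m&=hsv[...,1]<70
P=W[m];print(cv2.minAreaRect(P[:,:2].astype(np.float32)))
# +y... far wall edge line and side walls: 
for n in ('top',):
    c=capture(n);W=cloud(c);hsv=cv2.cvtColor(c['frame'],cv2.COLOR_RGB2HSV)
    m=(W[...,2]>190)&(W[...,2]<210)&(hsv[...,1]<70);print(m.sum(),W[m].min(0),W[m].max(0))
E
```

```text
[ 464.71285245 -400.85900276  173.99756826]
((461.0549011230469, -432.6148376464844), (139.93051147460938, 193.72943115234375), 83.06536102294922)
196 [  71.73611543 -584.07680458  190.03281396] [425.63638821 141.76165992 209.62175693]
```

The tray centre works out at (464.7,-402.5) with yaw 83.1°, against a bed centre of (464,-403.5). I'll lower it.

```bash
python3 -m pendant '[[1,[-0.5,-1,-20],[0,0,0]],[1,[-0.5,-1,-50],[0,0,0]],[1,[-0.5,-1,-80],[0,0,0]],[1,[-0.5,-1,-102],[0,0,0]],[1,[-0.5,-1,-112],[0,0,0]],[1,[-0.5,-1,-118],[0,0,0]],[1,[-0.5,-1,-122],[0,0,0]],[1,[-0.5,-1,-122],[0,0,0]]]'
python3 - <<'E'
from h import *
c=capture('side');cv2.imwrite('pics/s5.png',cv2.resize(c['frame'][100:200,270:400],(780,600),interpolation=cv2.INTER_CUBIC)[:,:,::-1])
E
```

```text
clock: 27.5
tcp_pos: [464.3, -402.4, 52.2]
tool_rot: [-0.469, 0.529, 0.469, 0.529]
ft_force: [0.2, 0.3, -4.2]
grip_width: 0.125
```

View pics/s5.png

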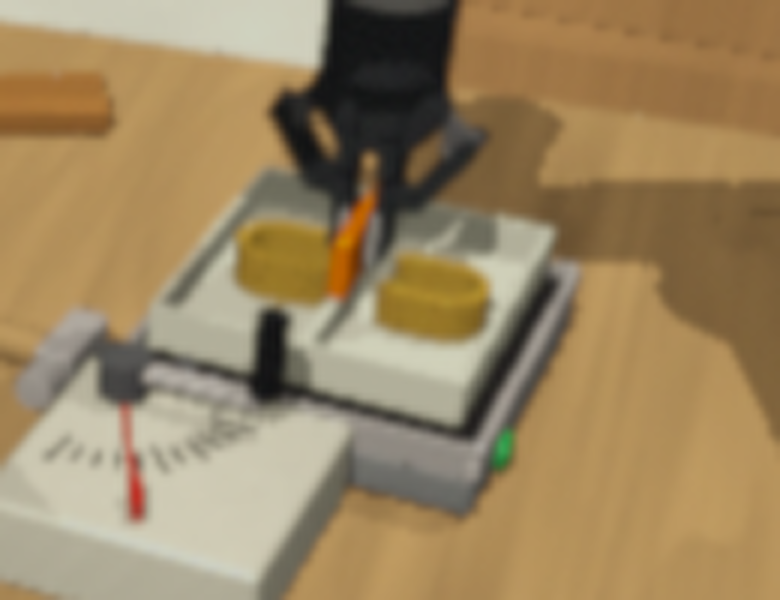

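```bash
python3 -m pendant '[[1,[0,0,-3],[0,0,0]],[1,[0,0,-6],[0,0,0]],[1,[0,0,-7.5],[0,0,0]],[1,[0,0,-7.5],[0,0,0]]]'
python3 -m pendant '[[1,[0,0,-1.5],[0,0,0]],[1,[0,0,-1.5],[0,0,0]]]'
```

```text
clock: 28.05
tcp_pos: [463.9, -402.2, 44.1]
tool_rot: [-0.469, 0.529, 0.469, 0.529]
ft_force: [-0.0, 0.2, -4.8]
grip_width: 0.127
clock: 28.3
tcp_pos: [464.3, -402.4, 43.3]
tool_rot: [-0.469, 0.529, 0.469, 0.529]
ft_force: [-0.1, 0.5, -1.9]
grip_width: 0.127
```

Contact is starting, with the carried weight down from -4.8 to -1.9 N. Next: release and retreat upwards.

```bash
python3 -m pendant '[[1,[0,0,-1],[0,0,0]],[1,[0,0,-1],[0,0,0]],[0.5,[0,0,-1],[0,0,0]],[-0.2,[0,0,-1],[0,0,0]],[-1,[0,0,-1],[0,0,0]],[-1,[0,0,-1],[0,0,0]],[-1,[0,0,-1],[0,0,0]]]'
python3 -m pendant '[[-1,[0,0,20],[0,0,0]],[-1,[0,0,60],[0,0,0]],[-1,[0,0,110],[0,0,0]],[-1,[0,0,150],[0,0,0]],[-1,[0,0,150],[0,0,0]]]'
python3 w.py w16
python3 - <<'E'
from tr import *
st=observe();c=capture('wrist');print(tray(c,cloud(c,st),45,(320,620,-560,-270)))
E
```

```text
clock: 29.18
tcp_pos: [464.1, -402.3, 41.7]
tool_rot: [-0.469, 0.529, 0.469, 0.529]
ft_force: [-0.3, 0.6, 0.3]
grip_width: 1.001
clock: 29.8
tcp_pos: [466.0, -403.6, 196.3]
tool_rot: [-0.472, 0.528, 0.466, 0.53]
ft_force: [0.4, 0.1, -1.0]
grip_width: 1.004
[ 466.  -403.6  196.3] jaw yaw 173.1
[221.  65.] 26.299204069543606 158 (array([ 727.17652824, -364.36937577]), np.float64(171.41098022460938), (172.31126403808594, 9.812566757202148)) (array([ 729.63632122, -369.88008563]), np.float64(-7.967849731445312), (174.26893615722656, 23.167797088623047))
(((463.8404541015625, -404.6416015625), (200.53204345703125, 192.92617797851562), 83.02775573730469), ((463.82733154296875, -405.1766357421875), (88.09378814697266, 11.3536958694458), 82.80363464355469), array([ 463.0932998 , -408.19530029,  112.49348791]))
```

View pics/w16.png

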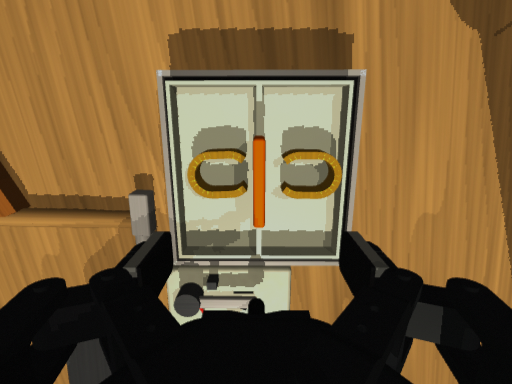

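The tray sits between the bed lips with even gaps, centred at (463.8,-404.6). Now the lever: I'll move above the knob, expected at about (488,-250), with the jaws across the lever.

```bash
python3 -m pendant '[[-1,[10,60,20],[0,0,10]],[-1,[22,110,20],[0,0,20]],[-1,[22,153,20],[0,0,90]],[-1,[22,153,20],[0,0,90]],[-1,[22,153,20],[0,0,90]],[-1,[22,153,20],[0,0,90]],[-1,[22,153,20],[0,0,90]],[-1,[22,153,20],[0,0,90]]]'
python3 -m pendant '[[-1,[0,0,0],[0,0,5]],[-1,[0,0,0],[0,0,5]]]'
cat > lev.py <<'E'
from h import *
import sys
st=observe();c=capture('wrist');save(c,sys.argv[1]);W=cloud(c,st);hsv=cv2.cvtColor(c['frame'],cv2.COLOR_RGB2HSV)
print(st['tcp_pos'].round(1),'jaw',np.degrees(np.arctan2(*R.from_quat(st['tool_rot']).as_matrix()[[1,0],1])).round(1), st['ft_force'].round(1))
d=np.hypot(W[...,0]-572.1,W[...,1]+260.5)
k=(d<105)&(d>60)&(W[...,2]>128)&(W[...,2]<140)&(hsv[...,2]<70)
if k.sum()>5: print('knobtop',k.sum(),((W[k].min(0)+W[k].max(0))/2).round(1),W[k].mean(0).round(1),np.ptp(W[k],axis=0).round(1))
h=(d<30)&(W[...,2]>84)&(W[...,2]<110)
if h.sum()>20: print('hinge',h.sum(),np.median(W[h],0).round(1), cv2.minEnclosingCircle(W[h][:,:2].astype(np.float32)))
r=((hsv[...,0]<8)|(hsv[...,0]>172))&(hsv[...,1]>110)&(d<125)&(d>18)&(W[...,2]<80)
if r.sum()>10:
    P=ray(c,np.argwhere(r)[:,::-1],69,st)[:,:2]
    vx,vy,x0,y0=cv2.fitLine(P.astype(np.float32),cv2.DIST_L2,0,.01,.01).ravel()
    a=np.degrees(np.arctan2(vy,vx))%180
    dist=np.cross([vx,vy],np.array([572.1,-260.5])-[x0,y0])
    print('ptr',len(P),'dir',a,'hinge off line',dist,'far end',P[np.argmax(np.hypot(P[:,0]-572.1,P[:,1]+260.5))],np.median(W[r],0))
E
python3 lev.py l1
```

```text
clock: 30.9
tcp_pos: [485.1, -248.9, 209.9]
tool_rot: [-0.702, 0.075, 0.704, 0.075]
ft_force: [-0.1, -0.4, -0.4]
grip_width: 1.002
clock: 31.15
tcp_pos: [485.3, -249.0, 210.2]
tool_rot: [-0.704, 0.046, 0.707, 0.047]
ft_force: [0.4, 0.2, -0.0]
grip_width: 1.001
[ 485.3 -249.   210.2] jaw -97.6 [ 0.4  0.2 -0. ]
knobtop 325 [ 486.8 -246.9  132.3] [ 487.4 -246.9  133.7] [18.9 18.4  8.4]
hinge 106 [ 568.9 -257.1   84.3] ((570.5086669921875, -257.543212890625), 15.608475685119629)
ptr 404 dir 108.42166 hinge off line 1.69677438180954 far end [ 530.89350604 -142.29337112] [ 544.13911588 -180.54112936   58.13894458]lev.py:15: DeprecationWarning: Arrays of 2-dimensional vectors are deprecated. Use arrays of 3-dimensional vectors instead. (deprecated in NumPy 2.0)
  dist=np.cross([vx,vy],np.array([572.1,-260.5])-[x0,y0])
```

View pics/l1.png

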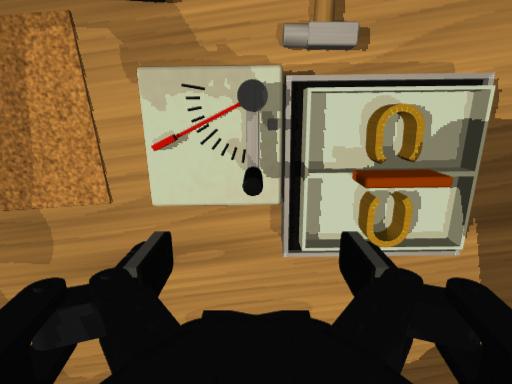

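The knob is at (487,-247) and the hinge at about (570.5,-257.5). The pointer direction is 108.4°, so the lever must swing about 64° (1.12 rad). I'll go down and grip the knob gently.

```bash
python3 -m pendant '[[-0.4,[2,2,-50],[0,0,0]],[-0.4,[2,2,-100],[0,0,0]],[-0.4,[2,2,-135],[0,0,0]],[-0.4,[2,2,-152],[0,0,0]],[-0.4,[2,2,-152],[0,0,0]],[1,[2,2,-152],[0,0,0]],[1,[2,2,-152],[0,0,0]],[1,[2,2,-152],[0,0,0]]]' 25
python3 -m pendant '[[1,[0,0,0],[0,0,0]],[1,[0,0,0],[0,0,0]]]'
python3 lev.py l2 2>/dev/null
```

```text
clock: 32.2
tcp_pos: [488.8, -246.8, 61.0]
tool_rot: [0.706, -0.046, -0.705, -0.046]
ft_force: [0.7, 3.6, 3.4]
grip_width: 0.229
clock: 32.45
tcp_pos: [488.8, -246.9, 60.9]
tool_rot: [0.706, -0.046, -0.705, -0.046]
ft_force: [-0.4, 4.5, 6.8]
grip_width: 0.227
[ 488.8 -246.9   60.9] jaw -97.5 [-0.4  4.5  6.8]
knobtop 2518 [ 490.6 -248.7  134. ] [ 490.3 -247.6  133.9] [28.2 59.7 12. ]
hinge 475 [ 570.3 -257.5   84.3] ((570.3275756835938, -257.17041015625), 15.811921119689941)
ptr 1368 dir 108.24966 hinge off line 2.0558035184580348 far end [ 530.34792436 -141.92613744] [ 543.50399519 -178.40814812   58.25231038]
```

View pics/l2.png

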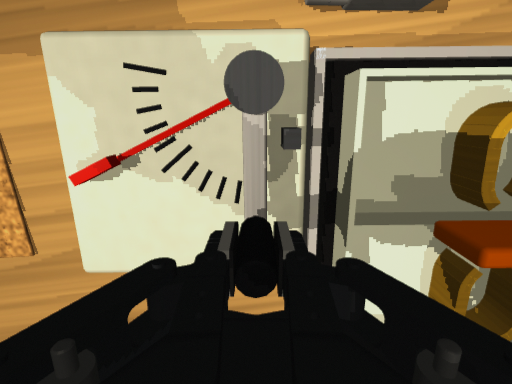

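Opening 0.227 (about 19 mm): the knob is held. Computing the arc waypoints.

```bash
python3 - <<'E'
import numpy as np
v=np.array([-81.6,10.4])
for t in range(0,76,8):
    a=-np.radians(t);r=np.array([[np.cos(a),-np.sin(a)],[np.sin(a),np.cos(a)]])@v
    print(t,(r-v).round(1))
a=-np.radians(64.4);print(np.array([[np.cos(a),-np.sin(a)],[np.sin(a),np.cos(a)]])@v-v)
E
```

```text
0 [0. 0.]
8 [ 2.2 11.3]
16 [ 6.  22.1]
24 [11.3 32.3]
32 [17.9 41.7]
40 [25.8 50. ]
48 [34.7 57.2]
56 [44.6 63.1]
64 [55.2 67.5]
72 [66.3 70.4]
[55.72086117 67.68322594]
```

```bash
python3 -m pendant '[[1,[2.2,11.3,0],[0,0,-8]],[1,[6,22.1,0],[0,0,-16]],[1,[11.3,32.3,0],[0,0,-24]],[1,[17.9,41.7,0],[0,0,-32]],[1,[25.8,50,0],[0,0,-40]],[1,[34.7,57.2,0],[0,0,-48]],[1,[44.6,63.1,0],[0,0,-56]],[1,[55.4,67.6,0],[0,0,-64.2]]]'
python3 -m pendant '[[1,[0,0,0],[0,0,0]]]'
python3 lev.py l3 2>/dev/null
python3 - <<'E'
from h import *
c=capture('side');cv2.imwrite('pics/s6.png',cv2.resize(c['frame'][100:220,230:390],(800,600),interpolation=cv2.INTER_CUBIC)[:,:,::-1])
E
```

```text
clock: 33.5
tcp_pos: [543.3, -179.1, 60.9]
tool_rot: [-0.572, 0.415, 0.573, 0.415]
ft_force: [-2.8, 2.4, 5.1]
grip_width: 0.227
clock: 33.62
tcp_pos: [544.1, -178.8, 60.9]
tool_rot: [0.573, -0.414, -0.573, -0.414]
ft_force: [-2.5, 5.9, 7.5]
grip_width: 0.228
[ 544.1 -178.8   60.9] jaw -161.7 [-2.5  5.9  7.5]
knobtop 2504 [ 547.1 -182.1  134. ] [ 544.8 -180.7  133.8] [58.2 32.4 12. ]
hinge 500 [ 570.1 -256.9   84.3] ((570.5257568359375, -257.1192626953125), 15.778606414794922)
```

View pics/l3.png

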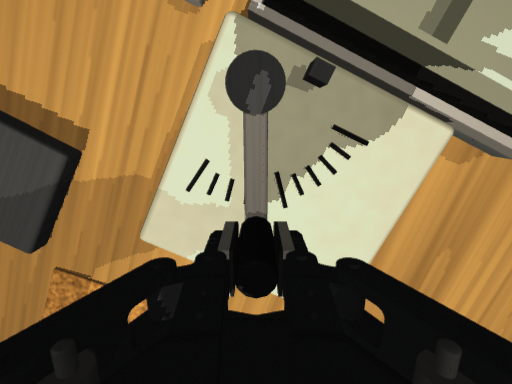

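View pics/s6.png

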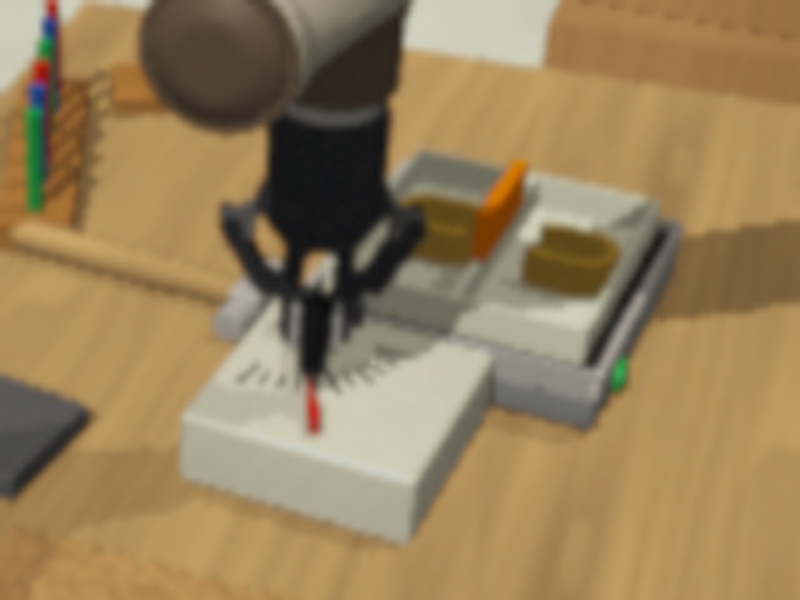

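The lever bar now covers the red line exactly, and its direction (108.6°) agrees with the pointer (108.3°). I'll hold it there for 4 s.

```bash
for i in 1 2 3 4; do python3 -m pendant '[[1,[0,0,0],[0,0,0]],[1,[0,0,0],[0,0,0]],[1,[0,0,0],[0,0,0]],[1,[0,0,0],[0,0,0]],[1,[0,0,0],[0,0,0]],[1,[0,0,0],[0,0,0]],[1,[0,0,0],[0,0,0]],[1,[0,0,0],[0,0,0]]]'; done; python3 lev.py l4 2>/dev/null
```

```text
clock: 34.72
tcp_pos: [543.9, -178.9, 60.9]
tool_rot: [0.573, -0.414, -0.573, -0.414]
ft_force: [-1.6, 6.2, 6.9]
grip_width: 0.227
clock: 35.72
tcp_pos: [543.9, -178.9, 61.0]
tool_rot: [0.573, -0.414, -0.573, -0.414]
ft_force: [-1.3, 6.2, 6.0]
grip_width: 0.224
clock: 36.72
tcp_pos: [543.9, -178.9, 61.0]
tool_rot: [0.573, -0.414, -0.573, -0.414]
ft_force: [-1.8, 6.9, 6.5]
grip_width: 0.222
clock: 37.72
tcp_pos: [543.9, -178.9, 61.0]
tool_rot: [0.573, -0.414, -0.573, -0.414]
ft_force: [-1.9, 6.8, 6.7]
grip_width: 0.226
[ 543.9 -178.9   61. ] jaw -161.7 [-1.9  6.8  6.7]
knobtop 2504 [ 545.4 -182.3  134. ] [ 544.5 -180.8  133.8] [58.5 31.8 12. ]
hinge 518 [ 570.6 -258.7   84.3] ((570.427001953125, -257.1845397949219), 15.855835914611816)
```

```bash
python3 -m pendant '[[1,[-10.8,-4.5,0],[0,0,8.2]],[1,[-20.7,-10.4,0],[0,0,16.2]],[1,[-29.6,-17.6,0],[0,0,24.2]],[1,[-37.5,-25.9,0],[0,0,32.2]],[1,[-44.1,-35.3,0],[0,0,40.2]],[1,[-49.4,-45.5,0],[0,0,48.2]],[1,[-53.2,-56.3,0],[0,0,56.2]],[1,[-55.4,-67.6,0],[0,0,64.2]]]'
python3 -m pendant '[[1,[-0.2,-1.2,0],[0,0,0]],[1,[-0.2,-1.2,0],[0,0,0]],[1,[-0.2,-1.2,0],[0,0,0]],[1,[-0.2,-1.2,0],[0,0,0]]]'
python3 lev.py l5 2>/dev/null
```

```text
clock: 38.78
tcp_pos: [488.7, -247.4, 60.9]
tool_rot: [0.706, -0.044, -0.705, -0.045]
ft_force: [2.6, 23.9, 8.2]
grip_width: 0.225
clock: 39.28
tcp_pos: [488.8, -246.9, 60.9]
tool_rot: [0.706, -0.045, -0.705, -0.047]
ft_force: [0.5, 9.7, 6.8]
grip_width: 0.228
[ 488.8 -246.9   60.9] jaw -97.5 [0.5 9.7 6.8]
knobtop 2523 [ 490.8 -248.9  134. ] [ 490.3 -247.9  133.8] [28.2 59.1 12. ]
hinge 465 [ 571.4 -257.1   84.3] ((570.35400390625, -257.0852355957031), 15.80330753326416)
ptr 1356 dir 108.26529 hinge off line 2.0600534726291 far end [ 528.88940323 -142.79519676] [ 543.51622662 -178.30047422   58.26477351]
```

The lever is against its stop: the position matches the start and the push force has risen to about 10 N. Release and rise.

```bash
python3 -m pendant '[[0.2,[0,0.5,0],[0,0,0]],[-0.4,[0,0.5,0],[0,0,0]],[-0.4,[0,0.5,0],[0,0,0]],[-0.4,[0,0.5,0],[0,0,0]],[-0.4,[0,0.5,50],[0,0,0]],[-0.4,[0,0.5,100],[0,0,0]],[-0.6,[0,0.5,140],[0,0,0]],[-1,[0,0.5,152],[0,0,0]]]'
python3 -m pendant '[[-1,[0,0,0],[0,0,0]],[-1,[0,0,0],[0,0,0]]]'
python3 lev.py l6 2>/dev/null
```

```text
clock: 40.33
tcp_pos: [489.1, -248.5, 214.8]
tool_rot: [0.708, -0.047, -0.704, -0.046]
ft_force: [0.1, -0.1, -1.3]
grip_width: 0.98
clock: 40.58
tcp_pos: [486.8, -247.6, 209.8]
tool_rot: [-0.704, 0.046, 0.707, 0.047]
ft_force: [-0.6, 0.2, -0.4]
grip_width: 0.999
[ 486.8 -247.6  209.8] jaw -97.5 [-0.6  0.2 -0.4]
knobtop 322 [ 486.8 -247.2  132.4] [ 487.1 -247.3  133.8] [18.5 18.5  7.6]
hinge 114 [ 571.  -256.5   84.4] ((570.4248046875, -257.2447204589844), 15.76695728302002)
ptr 398 dir 108.43228 hinge off line 1.61347744510633 far end [ 532.14202923 -142.04878812] [ 544.44435119 -180.59879265   58.26735486]
```

View pics/l6.png

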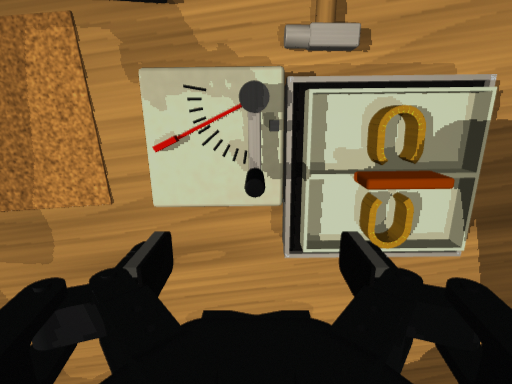

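The lever is back at its stop, with the knob at the same (487,-247). The tray and cuffs are undisturbed. Going back to the tray handle.

```bash
python3 -m pendant '[[-1,[-23,-156,0],[0,0,-89.5]],[-1,[-23,-156,0],[0,0,-89.5]],[-1,[-23,-156,0],[0,0,-89.5]],[-1,[-23,-156,0],[0,0,-89.5]],[-1,[-23,-156,0],[0,0,-89.5]],[-1,[-23,-156,0],[0,0,-89.5]],[-1,[-23,-156,0],[0,0,-89.5]],[-1,[-23,-156,0],[0,0,-89.5]]]'
python3 -m pendant '[[-1,[0,0,-50],[0,0,-4]],[-1,[0,0,-90],[0,0,-4]],[-1,[0,0,-90],[0,0,-4]]]'
python3 w.py w17
python3 - <<'E'
from tr import *
st=observe();c=capture('wrist');print(tray(c,cloud(c,st),45,(320,620,-560,-270)))
E
```

```text
clock: 41.62
tcp_pos: [464.3, -403.6, 209.9]
tool_rot: [-0.482, 0.517, 0.484, 0.516]
ft_force: [0.1, -0.4, -0.2]
grip_width: 1.001
clock: 42.0
tcp_pos: [462.0, -402.3, 117.0]
tool_rot: [-0.463, 0.533, 0.47, 0.53]
ft_force: [0.2, -0.6, 1.1]
grip_width: 0.997
[ 462.  -402.3  117. ] jaw yaw 172.5
[249.  44.] 26.21669164170021 81 (array([ 688.23027408, -359.90892544]), np.float64(173.1602325439453), (95.66796112060547, 9.179384231567383)) (array([ 689.50318692, -366.07003267]), np.float64(-7.74849700927735), (95.34210205078125, 21.5390625))
(((463.9599609375, -403.98126220703125), (201.22438049316406, 193.216796875), 83.0224838256836), ((463.6890869140625, -404.7292785644531), (88.9078369140625, 11.500053405761719), 83.227294921875), array([ 462.63472957, -408.80347664,  112.47361133]))
```

View pics/w17.png

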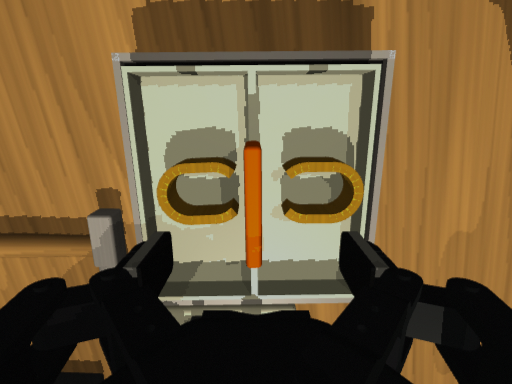

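```bash
python3 -m pendant '[[-1,[2,-1,-35],[0,0,0.5]],[-1,[2,-1,-60],[0,0,0.5]],[-1,[2,-1,-75],[0,0,0.5]],[-1,[2,-1,-75],[0,0,0.5]],[1,[2,-1,-75],[0,0,0.5]],[1,[2,-1,-75],[0,0,0.5]],[1,[2,-1,-75],[0,0,0.5]],[1,[2,-1,-75],[0,0,0.5]]]' 90
python3 -m pendant '[[1,[0,0,0],[0,0,0]],[1,[0,0,0],[0,0,0]],[1,[0,0,0],[0,0,0]],[1,[0,0,0],[0,0,0]]]'
python3 -m pendant '[[1,[0,0,5],[0,0,0]],[1,[0,0,12],[0,0,0]],[1,[0,0,22],[0,0,0]],[1,[0,0,22],[0,0,0]]]'
python3 w.py w18
```

```text
clock: 43.1
tcp_pos: [465.8, -404.8, 47.2]
tool_rot: [-0.468, 0.53, 0.47, 0.529]
ft_force: [-5.3, 1.2, 2.9]
grip_width: 0.138
clock: 43.6
tcp_pos: [466.1, -404.9, 47.4]
tool_rot: [-0.468, 0.53, 0.469, 0.529]
ft_force: [-3.1, 2.8, 5.4]
grip_width: 0.121
clock: 44.1
tcp_pos: [467.8, -405.4, 70.0]
tool_rot: [-0.47, 0.529, 0.468, 0.53]
ft_force: [-0.7, -0.5, -4.4]
grip_width: 0.124
[ 467.8 -405.4   70. ] jaw yaw 173.1
[272.  34.] 26.128352190444303 22 (array([ 671.30165681, -357.86721267]), np.float64(173.23369598388672), (62.388099670410156, 7.035071849822998)) (array([ 666.83838023, -364.18946118]), np.float64(173.18758392333987), (63.263885498046875, 20.643644332885742))
```

View pics/w18.png

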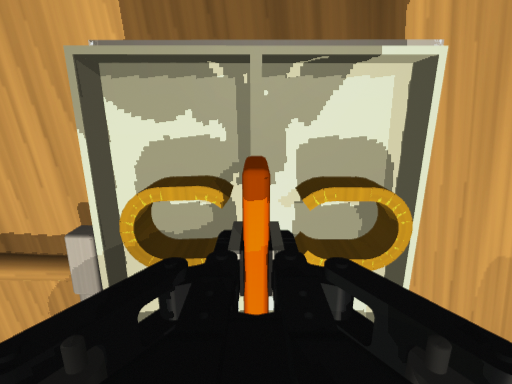

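Held and level. Carrying it back to the mat.

```bash
python3 -m pendant '[[1,[0,0,20],[0,0,0]],[1,[0,0,50],[0,0,0]],[1,[0,0,80],[0,0,0]],[1,[0,0,102],[0,0,0]],[1,[0,0,110],[0,0,0]],[1,[0,15,110],[0,0,0]],[1,[0,40,110],[0,0,0]],[1,[0,75,110],[0,0,0]]]'
python3 -m pendant '[[1,[0,40,0],[0,0,0]],[1,[0,80,0],[0,0,0]],[1,[0,120,0],[0,0,0]],[1,[0,160,0],[0,0,0]],[1,[0,200,0],[0,0,0]],[1,[0,240,0],[0,0,0]],[1,[0,280,0],[0,0,0]],[1,[0,320,0],[0,0,0]]]'
python3 -m pendant '[[1,[2,40,0],[0,0,0.5]],[1,[4,80,0],[0,0,1]],[1,[6,120,0],[0,0,1.5]],[1,[8,160,0],[0,0,2]],[1,[10,200,0],[0,0,3]],[1,[12,240,0],[0,0,4]],[1,[15,280,0],[0,0,4.5]],[1,[17,315,0],[0,0,5]]]'
python3 -m pendant '[[1,[0,35,0],[0,0,0]],[1,[1,62,0],[0,0,0]],[1,[1,82,0],[0,0,0]],[1,[1,94,0],[0,0,0]],[1,[1,94,0],[0,0,0]],[1,[1,94,0],[0,0,0]]]'
python3 - <<'E'
from h import *
c=capture('side');save(c,'s7')
E
```

```text
clock: 45.15
tcp_pos: [465.8, -328.3, 176.9]
tool_rot: [-0.467, 0.53, 0.47, 0.529]
ft_force: [0.7, 0.7, -5.1]
grip_width: 0.125
clock: 46.15
tcp_pos: [465.1, -8.3, 177.5]
tool_rot: [-0.468, 0.53, 0.469, 0.529]
ft_force: [1.0, 0.0, -5.1]
grip_width: 0.123
clock: 47.15
tcp_pos: [482.2, 306.2, 177.1]
tool_rot: [-0.492, 0.509, 0.492, 0.507]
ft_force: [-0.0, -0.4, -3.9]
grip_width: 0.125
clock: 47.9
tcp_pos: [484.7, 398.2, 178.8]
tool_rot: [-0.491, 0.509, 0.491, 0.508]
ft_force: [0.4, -0.1, -4.4]
grip_width: 0.122
```

View pics/s7.png

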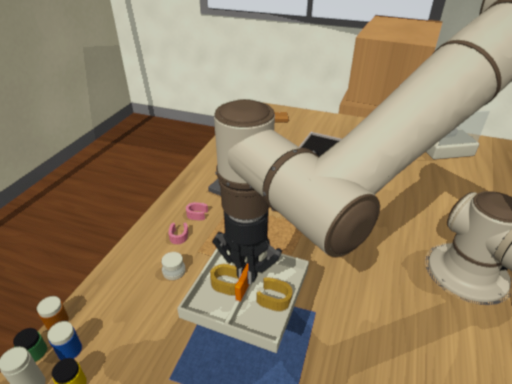

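```bash
python3 -m pendant '[[1,[0,1,-20],[0,0,0]],[1,[0,1,-60],[0,0,0]],[1,[0,1,-100],[0,0,0]],[1,[0,1,-135],[0,0,0]],[1,[0,1,-155],[0,0,0]],[1,[0,1,-164],[0,0,0]],[1,[0,1,-168],[0,0,0]],[1,[0,1,-168],[0,0,0]]]'
python3 -m pendant '[[1,[0,0,-3],[0,0,0]],[1,[0,0,-3],[0,0,0]]]'
```

```text
clock: 48.95
tcp_pos: [485.3, 400.3, 11.6]
tool_rot: [-0.491, 0.508, 0.491, 0.509]
ft_force: [-0.5, 0.9, -4.9]
grip_width: 0.127
clock: 49.2
tcp_pos: [484.9, 400.2, 8.2]
tool_rot: [-0.491, 0.508, 0.492, 0.509]
ft_force: [0.2, -0.1, -4.6]
grip_width: 0.123
```

```bash
python3 -m pendant '[[1,[0,0,-2],[0,0,0]],[1,[0,0,-3.5],[0,0,0]],[1,[0,0,-3.5],[0,0,0]],[1,[0,0,-3.5],[0,0,0]]]'
python3 -m pendant '[[0.5,[0,0,0],[0,0,0]],[-0.2,[0,0,0],[0,0,0]],[-1,[0,0,0],[0,0,0]],[-1,[0,0,0],[0,0,0]],[-1,[0,0,0],[0,0,0]]]'
python3 -m pendant '[[-1,[0,0,20],[0,0,0]],[-1,[0,0,60],[0,0,0]],[-1,[0,0,110],[0,0,0]],[-1,[0,0,160],[0,0,0]],[-1,[0,0,190],[0,0,0]],[-1,[0,0,190],[0,0,0]],[-1,[0,0,190],[0,0,0]]]'
python3 w.py w19
python3 - <<'E'
from tr import *
st=observe();c=capture('wrist');W=cloud(c,st);print(tray(c,W))
hsv=cv2.cvtColor(c['frame'],cv2.COLOR_RGB2HSV);m=(hsv[...,0]>100)&(hsv[...,0]<125)&(hsv[...,1]>100)&(W[...,2]<12)&(W[...,0]>300)
print('mat',cv2.minAreaRect(W[m][:,:2].astype(np.float32)))
c=capture('top');save(c,'top9')
E
```

```text
clock: 49.7
tcp_pos: [485.0, 400.2, 5.4]
tool_rot: [-0.492, 0.508, 0.492, 0.509]
ft_force: [-3.1, -1.5, 6.6]
grip_width: 0.122
clock: 50.32
tcp_pos: [484.9, 400.1, 4.2]
tool_rot: [-0.492, 0.508, 0.491, 0.508]
ft_force: [-0.3, -0.0, -0.5]
grip_width: 0.997
clock: 51.2
tcp_pos: [484.2, 399.6, 193.2]
tool_rot: [-0.491, 0.509, 0.492, 0.508]
ft_force: [-0.8, -0.7, 0.6]
grip_width: 1.002
[484.2 399.6 193.2] jaw yaw 178.0
[169. 216.] 35.104637858697345 895 (array([527.81777367, 395.21249287]), np.float64(179.5669631958008), (63.33451843261719, 52.19902801513672)) (array([528.06495164, 394.99080141]), np.float64(178.060173034668), (64.8321762084961, 54.08411407470703))
[169. 304.] 35.0694231558428 905 (array([429.0730642 , 398.70122445]), np.float64(-1.7110595703124996), (65.68712615966797, 51.58183670043945)) (array([429.8512797 , 398.93277053]), np.float64(-1.9558029174804743), (65.90707397460938, 52.90148162841797))
(((485.3116149902344, 399.9960021972656), (199.5506591796875, 192.76394653320312), 88.07674407958984), ((484.8608703613281, 399.5509338378906), (88.32603454589844, 10.964784622192383), 87.77691650390625), array([484.88199892, 412.67476996,  70.80632134]))
mat ((613.8618774414062, 416.6722412109375), (545.2221069335938, 280.99365234375), 7.403746128082275)
```

View pics/w19.png

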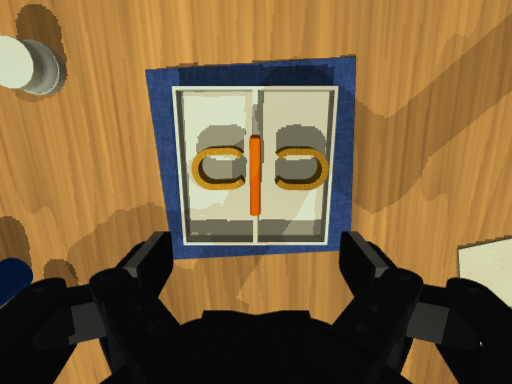

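View pics/top9.png

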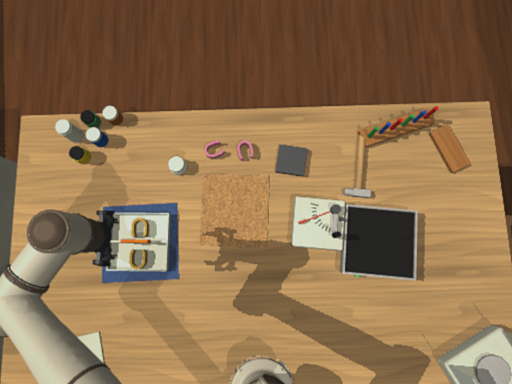

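The tray is centred at (485,400) on the mat, whose centre is (484,400.5). Both cuffs lie flat in it, the lever is at its stop, and the bystanders look unmoved. The gripper touches nothing, so I'm handing in.

```bash
python3 -c "
from plant import *
print(sign_off())"
```

```text
the job is handed in; nothing more can be done
None
```

I put both brass cuffs flat in the tray, one in each half, carried the tray to the finisher's bed, ran the lever cycle, and set the tray back on its mat. I then handed the job in at about 51 s. Only two cuffs were on the pad; I left the pink look-alikes alone.

**Last checks:**
- **Lever:** I held it on the red pointer for about 4 s, with the lever reading 108.6° and the pointer about 108.3°. I then pushed it back to its stop, where the knob measured the same position as at the start, (487, -247).
- **Tray and cuffs:** the tray centre is within about 2 mm of the mat's centre. Both cuff tops measured 35 mm high, which is right for lying flat in the tray.
- **Bystanders:** the block, jar and hammer look unmoved in the final top view; I checked this by eye only.

**What failed or disagreed:**
- **First grasp:** it closed above the cuff and missed without moving it. The real fingertips are about 43 mm behind the reported TCP; I corrected for this in every later move.
- **Mat re-measurement:** the last try at the end was spoilt by other blue things in view, so the mat centre comes from the earlier measurement, (484, 400.5).

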